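Put the lids back on the kitchen storage pots

TASK

The white storage pots and their beech lids have been washed and lie about on the worktop. Put each lid back on the pot it was made for (small round, large round, square and oblong), seated level with its rim down in the mouth; set the lids down, do not drop them, and do not knock any pot over. Leave the pepper mill and the bowl where they are.

Things in the scene. Friction and masses are not known exactly. Their poses are not given: they have to be found in the camera images.
- sugar_pot: Small round pot, white glazed ceramic, 88 mm outside diameter, 75 mm high, wall 5 mm, mouth 78 mm across; 0.32 kg. Origin: centre of the underside, z up; it stands loose on the worktop, open and empty. 
- coffee_canister: Large round canister, white glazed ceramic, the tallest: 124 mm outside diameter, 120 mm high, wall 6 mm, mouth 112 mm across; 0.75 kg. Origin: centre of the underside, z up; it stands loose on the worktop, open and empty. 
- tea_caddy: Square caddy, white glazed ceramic, 104 x 104 mm outside, 105 mm high, wall 6 mm, mouth 92 x 92 mm; 0.8 kg. Origin: centre of the underside, z up; it stands loose on the worktop, open and empty. x and y along its sides.
- butter_box: Oblong butter box, white glazed ceramic, 132 mm (its x) by 92 mm (its y) outside, 68 mm high, wall 6 mm, mouth 120 x 80 mm; 0.6 kg. Origin: centre of the underside, z up; it stands loose on the worktop, open and empty. 
- sugar_lid: Small round beech lid, plate 92 mm in diameter, with a round knob 26 mm across; about 60 g. Origin: centre of its underside, z up; starts on the worktop, grip up. From below: locating rim 10 mm deep, plate 10 mm, grip 28 mm (top at 48 mm). Seated, the plate lies on the pot's rim, origin 10 mm below it. Rim 69 mm across, tapering to 58 mm at its foot.
- coffee_lid: Large round beech lid, plate 128 mm in diameter, with a round knob 32 mm across; about 130 g. Origin: centre of its underside, z up; starts on the worktop, grip up. From below: locating rim 10 mm deep, plate 10 mm, grip 28 mm (top at 48 mm). Seated, the plate lies on the pot's rim, origin 10 mm below it. Rim 103 mm across, tapering to 92 mm at its foot.
- tea_lid: Square beech lid, plate 108 x 108 mm, square knob 28 x 28 mm; about 120 g. Origin: centre of its underside, z up; starts on the worktop, grip up. From below: locating rim 10 mm deep, plate 10 mm, grip 28 mm (top at 48 mm). Seated, the plate lies on the pot's rim, origin 10 mm below it. x, y along the sides of lid and knob; fits four ways round. Rim 83 mm wide, tapering to 72 mm.
- butter_lid: Oblong beech lid, plate 136 mm (its x) by 96 mm (its y), bar grip 56 mm (x) by 16 mm; about 120 g. Origin: centre of its underside, z up; starts on the worktop, grip up. From below: locating rim 10 mm deep, plate 10 mm, grip 28 mm (top at 48 mm). Seated, the plate lies on the pot's rim, origin 10 mm below it. Fits either way round, long side to long side. Rim 111 x 71 mm, tapering to 100 x 60 mm.
- pepper_mill: Bystander: dark wooden pepper mill, 54 mm across, 140 mm high, standing beside the work. Origin: centre of its underside.
- bowl: Bystander: empty white ceramic bowl, 136 mm across the rim, 62 mm high, beside the work. Origin: centre of its underside.

How it is judged (in metres and radians):
At the end, for the whole second after the job is handed in: Each lid sits on its own pot: centred within 8 mm, its plate down on the rim (3 mm), lid and pot level within 0.05 rad, pots on the worktop, all at rest; mill and bowl upright, within 30 mm of their start (horizontal distance between sugar_lid and sugar_pot below 0.008 m and z of sugar_lid in the frame of sugar_pot between 0.061 and 0.068 m and angle between each of sugar_lid, sugar_pot, coffee_lid, coffee_canister, tea_lid, tea_caddy, butter_lid, butter_box's own z axis and vertical below 0.05 rad and height (world z) of each of sugar_pot, coffee_canister, tea_caddy, butter_box below 0.01 m and linear speed of each of sugar_lid, sugar_pot, coffee_lid, coffee_canister, tea_lid, tea_caddy, butter_lid, butter_box below 0.02 m/s and angular speed of each of sugar_lid, coffee_lid, tea_lid, butter_lid below 0.2 rad/s and horizontal distance between coffee_lid and coffee_canister below 0.008 m and z of coffee_lid in the frame of coffee_canister between 0.106 and 0.113 m and horizontal distance between tea_lid and tea_caddy below 0.008 m and z of tea_lid in the frame of tea_caddy between 0.091 and 0.098 m and horizontal distance between butter_lid and butter_box below 0.008 m and z of butter_lid in the frame of butter_box between 0.054 and 0.061 m and distance of each of pepper_mill, bowl from where it was at the start of the episode below 0.03 m and angle between each of pepper_mill, bowl's own z axis and vertical below 0.1 rad); the robot touches nothing.
It fails at once if a lid is dropped (falls free of the fingers faster than 0.7 m/s, as from 25 mm) ((linear speed of sugar_lid above 0.7 m/s and contact force between the fingers and sugar_lid below 0.05 N) or (linear speed of coffee_lid above 0.7 m/s and contact force between the fingers and coffee_lid below 0.05 N) or (linear speed of tea_lid above 0.7 m/s and contact force between the fingers and tea_lid below 0.05 N) or (linear speed of butter_lid above 0.7 m/s and contact force between the fingers and butter_lid below 0.05 N)).
It fails at once if a pot is knocked over (tipped by more than 0.4 rad) (angle between any of sugar_pot, coffee_canister, tea_caddy, butter_box's own z axis and vertical above 0.4 rad).
It fails at once if the pepper mill or the bowl is moved by more than 30 mm (distance of any of pepper_mill, bowl from where it was at the start of the episode above 0.03 m).
It also fails if it takes over 112 s, if anything falls off the work surface, if the arm or the gripper's body presses on something with over 40 N, if the wrist force passes 120 N, or if a joint passes its speed limit or range.

ROBOT

A 7-joint arm with a two-finger parallel gripper is mounted at the origin on the work surface. World frame = base frame: x ahead of the robot, y to its left, z up, the work surface at z = 0. Lengths are in mm, angles in degrees, forces in N, time in s.
With the tool pointing down it reaches from about 425 to 1025 mm from the base axis. Payload 9.4 kg.
Tool frame: the origin (TCP) lies midway between the tips of the shut fingers; the grasp point (between the pads) lies 19 mm behind it; z points along the fingers, y is the line along which they close (so a half turn about z gives the same grasp; the last joint's range is limited). The gripper opens to 93 mm and grips with 3 to 60 N. Pads are 15 mm wide; open, the fingers measure 128 mm over their backs; the gripper's body (75 mm by 188 mm) begins 65 mm behind the grasp point.
Start: joints at [64.59, 34.337, -0.143, 91.639, 0.103, 54.024, -4.572], TCP at [259.997, -676.776, 218.618] pointing down, gripper open.
Joint ranges: [-147.43, 147.43], [-19.82, 112.94], [-74.19, 73.91], [6.32, 146.72], [-59.91, 239.91], [6.04, 106.73], [-150.56, 150.56]. Speed limits (degrees/s): [127.2, 127.2, 172.46, 172.46, 180, 180, 180].

INTERFACE

Orientations are given as [roll, pitch, yaw] about the fixed x, y, z axes, in that order (R = Rz(yaw) Ry(pitch) Rx(roll)).
In Python, from rig import ctrl, optics gives the robot as it stands.
- The arm moves only by the tool play_rows, never from a script. Its argument "plan" is a list of rows, each an object of numbers: "x", "y", "z": the shift along the tool's x, y, z in units of 40 mm (1.0 is 40 mm); "wx", "wy", "wz": the turn, a rotation vector about the tool's x, y, z in units of 5 degrees (1.0 is 5 degrees); "jaw": the opening, from 0 (shut) to 1 (fully open). A call has 1 to 8 rows; each row is the pose to reach, as a shift and turn from the pose commanded when the call began, along the tool's axes at that moment; what a row does not reach only later rows make up. A row lasts 1/12 s, in which the tool goes at most 41.7 mm and 7.16 degrees, less where a joint would pass 70% of its speed; a pose out of reach is approached as far as the arm can. A call with a gripper value outside its range is refused whole. The fingers move at their own pace and stop on an object; "grip_force" is the grip in N (left out, the last holds). Time passes only in rows, so rows that repeat a pose let the fingers close. It gives the time, the measured TCP pose, the force, the opening and the grip force at its end, in the units of the state.
- ctrl.observe(): the state, without advancing time (a new reading comes with each control period).
- optics.capture(name): name is "side" or "top"; returns a dict with "img" (480x640x3 uint8, red, green, blue), "depth" (480x640 float32, mm along the optical axis (not along the pixel's ray), 0 where there is no reading), "fovy" (degrees; the focal length in pixels is half the picture's height over the tangent of half this angle, whatever the lens; pixels are square), "cx", "cy" (the principal point, pixels), "k1" (the pictures are not rectified: a ray, as slopes to the right and down, at radius r is drawn at 1 + k1 r^2 times it, then the intrinsics apply), "extrinsics" (4x4, takes a point from world to camera coordinates). Camera axes: x right, y up, looking along -z (the intrinsics and any distortion apply to the point x, -y, -z); pixel columns grow to the right and rows downward; lengths in mm; the calibration is good to about 2 mm. A picture is of the moment at which its call begins.
- ctrl.close_job(): hands the job in; it is judged then, once.
The state is a dict: "clock": time; "joint_pos": joint angles; "joint_velocities": joint speeds; "effort": joint torques, N m; "tcp_pos": TCP position; "ee_rot": TCP orientation; "wrist_force": force on the tool from outside, world axes, zero at the start; "torque": the same for the moment, N m; "grip_width": finger opening in mm; "grasp_force": force on a finger pad.
Only numpy, scipy, OpenCV 4.12 (cv2) and the standard library are available. Lean on these libraries where they do the work, as an engineer would, in place of code of your own. Each camera call takes 0.05 s, during which the arm holds its last target. There are 200 camera calls.

## Working session

There is one attempt and no reset: what is moved stays moved. The work goes in short steps, Python scripts to look and compute and a tool call to move; the robot and the scene stay as the last step left them, time stands still between calls to the robot, and variables do not carry over. Pictures are saved under pics/ and viewed, at most 14 in all, crops included, and the job is handed in when it is done.

Besides the shell and the picture viewer there is one more tool, called after ">>>" as name(argument=value, ...), one argument or row to a line, values as JSON. play_rows: Moves the arm, as the interface text tells. Its arguments: {"type":"object","properties":{"plan":{"type":"array"},"grip_force":{"type":"number"}},"required":["plan"]}

```bash
ls; mkdir -p pics; cat > h.py <<'E'
import numpy as np, cv2
from rig import ctrl, optics
def cam(n):
    c=optics.capture(n); c['f']=240/np.tan(np.radians(c['fovy'])/2); return c
def rays(c,uv):
    uv=np.asarray(uv,float).reshape(-1,2)
    K=np.array([[c['f'],0,c['cx']],[0,c['f'],c['cy']],[0,0,1]])
    d=(uv-[c['cx'],c['cy']])/c['f']; u=d.copy()
    for _ in range(20): u=d/(1+c['k1']*(u**2).sum(1,keepdims=True))
    D=np.c_[u[:,0],-u[:,1],-np.ones(len(u))]
    E=c['extrinsics']; R=E[:3,:3]; return -R.T@E[:3,3], D@R
def onplane(c,uv,z):
    o,D=rays(c,uv); return o+D*((z-o[2])/D[:,2])[:,None]
def cloud(c):
    v,u=np.mgrid[:480,:640]; o,D=rays(c,np.c_[u.ravel(),v.ravel()])
    return (o+D*c['depth'].reshape(-1,1)).reshape(480,640,3)
E
python3 - <<'E'
from h import *
for n in('top','side'):
    c=cam(n); cv2.imwrite(f'pics/{n}0.png',c['img'][:,:,::-1]); np.savez(f'{n}0.npz',**c)
    print(n,c['fovy'],c['k1'],c['cx'],c['cy'],np.round(c['extrinsics'],3).tolist(),(c['depth']>0).mean())
s=ctrl.observe(); print(s)
E
```

```text
pics
top 56.700110000679125 -0.08745674821101838 329.80177920686566 238.9749748855415 [[0.008, -1.0, 0.0, 1.126], [0.988, 0.007, 0.153, -484.457], [-0.153, -0.001, 0.988, -1052.023], [0.0, 0.0, 0.0, 1.0]] 0.9958821614583333
side 57.05948549181179 -0.10793281943885881 317.2522067217348 233.34691168635487 [[-0.995, -0.094, -0.02, 483.369], [0.047, -0.664, 0.746, -48.758], [-0.084, 0.742, 0.665, -1043.272], [0.0, 0.0, 0.0, 1.0]] 0.9960904947916667
{'clock': 0.1, 'joint_pos': array([64.58970059, 34.38324933, -0.14562814, 91.67557273,  0.10376892,
       54.02464311, -4.57258501]), 'joint_velocities': array([ 0.01760851,  0.02961164, -0.06411906, -0.1366069 , -0.04589693,
        0.04495183,  0.11003631]), 'effort': array([ 4.34282425e-03, -7.66562891e+01,  1.50154632e+00, -2.52940947e+01,
       -5.24203980e-02,  1.36456624e-02,  9.04402714e-05]), 'tcp_pos': array([ 259.82763082, -676.37117362,  217.80937215]), 'ee_rot': array([-1.79917061e+02,  8.28683710e-03,  2.10189829e+01]), 'wrist_force': array([ 0.28361133,  0.67047808, -0.04325899]), 'torque': array([-0.07108211, -0.02337677, -0.00630057]), 'grasp_force': 0.0, 'grip_width': 92.66478917570754}
```

View pics/top0.png

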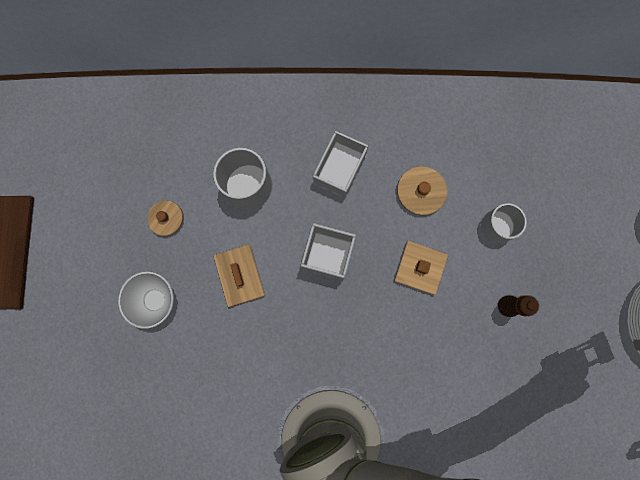

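View pics/side0.png

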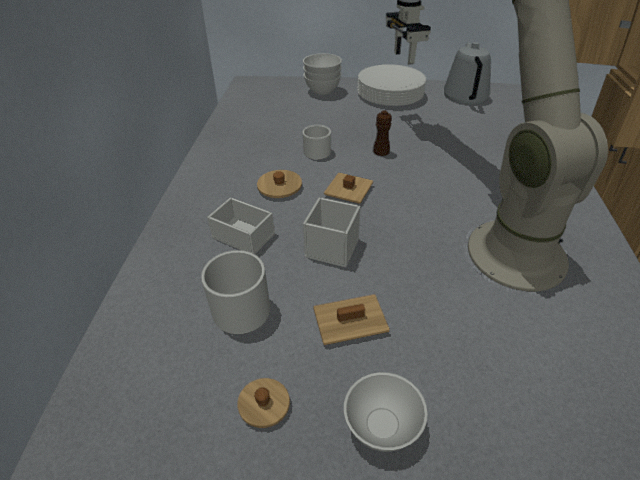

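```bash
cat > m.py <<'E'
from h import *
# name: height of plane, size, kind, approx pixel top, approx pixel side
T={'sugar_lid':(20,(92,92),(165,218),(263,403)),'coffee_lid':(20,(128,128),(422,190),(279,185)),
'tea_lid':(20,(108,108),(421,267),(349,187)),'butter_lid':(20,(136,96),(239,275),(351,320)),
'sugar_pot':(75,(88,88),(508,221),0),'coffee_canister':(120,(124,124),(240,173),0),
'tea_caddy':(105,(104,104),(329,251),0),'butter_box':(68,(132,92),(341,162),0)}
def measure(c,names=T,guess={}):
    P=cloud(c); P0=P; out={}
    for n in names:
        h,s,px,_=T[n]
        g=guess.get(n)
        if g is None: g=onplane(c,px,h)[0]
        m=(abs(P[...,2]-h)<7)&(np.hypot(P[...,0]-g[0],P[...,1]-g[1])<max(s)*.75)
        v,u=np.nonzero(m)
        Q=onplane(c,np.c_[u,v],h)[:,:2].astype(np.float32)
        H=cv2.convexHull(Q)
        if s[0]==s[1] and 'tea' not in n:
            e=cv2.fitEllipse(H); out[n]=(e[0],e[1],e[2])
            ctr,r=cv2.minEnclosingCircle(H)
            print(n,len(u),'ell',np.round(e[0],1),np.round(e[1],1),'circ',np.round(ctr,1),round(2*r,1))
        else:
            e=cv2.minAreaRect(H); a=e[2]+(90 if e[1][0]<e[1][1] else 0)
            print(n,len(u),'rect',np.round(e[0],1),np.round(e[1],1),'long-axis yaw',round(a,1), 'zmed',round(float(np.median(P[m][:,2])),1))
            out[n]=(e[0],e[1],a)
        if 'lid' in n:
            k=(P[...,2]>38)&(P[...,2]<60)&(np.hypot(P[...,0]-g[0],P[...,1]-g[1])<60)
            v,u=np.nonzero(k)
            if len(u)>5:
                KQ=onplane(c,np.c_[u,v],48)[:,:2].astype(np.float32); e=cv2.minAreaRect(cv2.convexHull(KQ))
                print('   knob',np.round(e[0],1),np.round(e[1],1),round(e[2],1),len(u))
    return out
if __name__=='__main__':
    for n in('top','side'):
        c=dict(np.load(f'{n}0.npz')); print(n)
        if n=='top': o=measure(c)
        else: measure(c,guess={k:v[0] for k,v in o.items()})
E
python3 m.py
```

```text
top
sugar_lid 898 ell [538.2 425. ] [91.3 92.9] circ [537.8 424.9] 93.7
   knob [537.8 424. ] [24.1 24.3] 47.0 83
coffee_lid 1758 ell [ 614.1 -228.4] [127.2 128.6] circ [ 613.9 -229.2] 130.1
   knob [ 612.7 -228. ] [30.  31.2] 88.5 131
tea_lid 1740 rect [ 418.8 -221.8] [109.3 108.5] long-axis yaw 71.3 zmed 18.8
   knob [ 418.7 -221.4] [28.9 28.6] 71.8 138
butter_lid 1948 rect [396.3 229.1] [136.2  97.1] long-axis yaw 17.9 zmed 18.6
   knob [396.3 228.6] [55.3 17.2] 18.1 162
sugar_pot 261 ell [ 526.6 -425.4] [86.5 90.9] circ [ 525.8 -425.4] 91.1
coffee_canister 444 ell [625.9 216.4] [123.6 126.1] circ [625.7 216.5] 126.9
tea_caddy 458 rect [449.6   9.2] [103.6 103.9] long-axis yaw 165.1 zmed 103.3
butter_box 450 rect [673.5 -19.2] [ 91.6 133.5] long-axis yaw 155.1 zmed 66.2
side
sugar_lid 1772 ell [539.6 429.7] [90.4 93.5] circ [540.2 430.2] 94.3
   knob [538.3 430.7] [24.  28.4] 9.7 193
coffee_lid 874 ell [ 615.  -223.2] [126.7 137.6] circ [ 615.4 -221.7] 138.1
   knob [ 614.5 -219.9] [35.2 36.3] 54.1 83
tea_lid 815 rect [ 417.6 -215.6] [115.7 109.3] long-axis yaw 71.3 zmed 19.7
   knob [ 417.7 -212. ] [41.4 31.1] 72.1 93
butter_lid 2255 rect [395.9 235.8] [135.3  98.3] long-axis yaw 17.8 zmed 19.9
   knob [395.7 237. ] [56.4 20.7] 17.4 230
sugar_pot 157 ell [ 525.4 -419.2] [89.1 95.6] circ [ 525.5 -418.2] 97.1
coffee_canister 658 ell [626.2 222.6] [122.1 127.2] circ [625.3 222.3] 129.2
tea_caddy 485 rect [448.5  15.7] [112.  105.1] long-axis yaw 75.2 zmed 103.3
butter_box 488 rect [674.7 -13.1] [ 98.1 138.1] long-axis yaw 155.1 zmed 66.0
```

```bash
cat > go.py <<'E'
import sys; from h import *
from scipy.spatial.transform import Rotation as R
def go(x,y,z,yaw=None):
    s=ctrl.observe(); r=R.from_euler('xyz',s['ee_rot'],degrees=True); p=np.array(s['tcp_pos'])
    if yaw is None: yaw=s['ee_rot'][2]
    d=r.inv().apply(np.array([x,y,z])-p)/40
    w=(r.inv()*R.from_euler('xyz',[180,0,yaw],degrees=True)).as_rotvec(degrees=True)/5
    print('tcp',p.round(1),s['ee_rot'].round(1),'j1,j7',s['joint_pos'][[0,6]].round(0),'t',round(s['clock'],1),'w',round(s['grip_width'],1),'f',np.round(s['wrist_force'],1),round(s['grasp_force'],1))
    print('xyz',d.round(3),'w',w.round(2),'rows',round(np.linalg.norm(d)*40/41.7,1),round(np.linalg.norm(w)*5/7.16,1))
if __name__=='__main__': go(*map(float,sys.argv[1:]))
E
python3 go.py 418.8 -221.8 150 71.5
```

```text
tcp [ 259.8 -676.4  217.8] [-179.9    0.    21. ] j1,j7 [65. -5.] t 0.1 w 92.7 f [ 0.3  0.7 -0. ] 0.0
xyz [ 7.786 -9.18   1.707] w [-2.00e-02 -1.00e-02 -1.01e+01] rows 11.7 7.1
```

>>> play_rows(
  plan=[
    {"x":7.79,"y":-9.18,"z":0,"wz":-10.1,"jaw":1},
    {"x":7.79,"y":-9.18,"z":0,"wz":-10.1,"jaw":1},
    {"x":7.79,"y":-9.18,"z":0,"wz":-10.1,"jaw":1},
    {"x":7.79,"y":-9.18,"z":0,"wz":-10.1,"jaw":1},
    {"x":7.79,"y":-9.18,"z":0,"wz":-10.1,"jaw":1},
    {"x":7.79,"y":-9.18,"z":0,"wz":-10.1,"jaw":1},
    {"x":7.79,"y":-9.18,"z":0,"wz":-10.1,"jaw":1},
    {"x":7.79,"y":-9.18,"z":0,"wz":-10.1,"jaw":1},
  ],
)

```text
$.plan[0]: bad value
```

```bash
python3 go.py 418.8 -221.8 120 71.5
```

```text
tcp [ 259.8 -676.4  217.8] [-179.9    0.    21. ] j1,j7 [65. -5.] t 0.1 w 92.7 f [ 0.3  0.7 -0. ] 0.0
xyz [ 7.786 -9.179  2.457] w [-2.00e-02 -1.00e-02 -1.01e+01] rows 11.8 7.1
```

>>> play_rows(
  plan=[
    {"x":4,"y":-4.7,"z":0,"wx":0,"wy":0,"wz":-10.1,"jaw":1},
    {"x":4,"y":-4.7,"z":0,"wx":0,"wy":0,"wz":-10.1,"jaw":1},
    {"x":4,"y":-4.7,"z":0,"wx":0,"wy":0,"wz":-10.1,"jaw":1},
    {"x":7.8,"y":-9.2,"z":0,"wx":0,"wy":0,"wz":-10.1,"jaw":1},
    {"x":7.8,"y":-9.2,"z":0,"wx":0,"wy":0,"wz":-10.1,"jaw":1},
    {"x":7.8,"y":-9.2,"z":0,"wx":0,"wy":0,"wz":-10.1,"jaw":1},
    {"x":7.8,"y":-9.2,"z":0,"wx":0,"wy":0,"wz":-10.1,"jaw":1},
    {"x":7.8,"y":-9.2,"z":0,"wx":0,"wy":0,"wz":-10.1,"jaw":1},
  ],
)

```text
clock: 0.77
tcp_pos: [370.0, -360.2, 218.5]
ee_rot: [-180.0, -0.0, 71.9]
wrist_force: [0.6, -1.0, 0.2]
grip_width: 93.1
grasp_force: 0.0
```

```bash
python3 go.py 418.8 -221.8 120 71.5
```

```text
tcp [ 370.  -360.2  218.5] [-180.    -0.    71.9] j1,j7 [50. 10.] t 0.8 w 93.1 f [ 0.6 -1.   0.2] 0.0
xyz [3.668 0.087 2.462] w [-0.   -0.    0.09] rows 4.2 0.1
```

>>> play_rows(
  plan=[
    {"x":3.67,"y":0.09,"z":1.5,"wx":0,"wy":0,"wz":0.08,"jaw":1},
    {"x":3.67,"y":0.09,"z":1.5,"wx":0,"wy":0,"wz":0.08,"jaw":1},
    {"x":3.67,"y":0.09,"z":1.5,"wx":0,"wy":0,"wz":0.08,"jaw":1},
    {"x":3.67,"y":0.09,"z":2.46,"wx":0,"wy":0,"wz":0.08,"jaw":1},
    {"x":3.67,"y":0.09,"z":2.46,"wx":0,"wy":0,"wz":0.08,"jaw":1},
    {"x":3.67,"y":0.09,"z":2.46,"wx":0,"wy":0,"wz":0.08,"jaw":1},
    {"x":3.67,"y":0.09,"z":2.46,"wx":0,"wy":0,"wz":0.08,"jaw":1},
    {"x":3.67,"y":0.09,"z":2.46,"wx":0,"wy":0,"wz":0.08,"jaw":1},
  ],
)

```text
clock: 1.43
tcp_pos: [420.1, -225.1, 120.9]
ee_rot: [180.0, 0.0, 71.1]
wrist_force: [-0.1, -0.4, -0.2]
grip_width: 92.8
grasp_force: 0.0
```

```bash
python3 go.py 418.8 -221.8 24 71.5; python3 - <<'E'
from h import *
s=ctrl.observe()['tcp_pos']
for n in('top','side'):
    c=cam(n); P=cloud(c)
    # fingers: points near tcp within z 120..150
    m=(np.hypot(P[...,0]-s[0],P[...,1]-s[1])<85)&(P[...,2]>s[2]+1)&(P[...,2]<s[2]+30)
    print(n,m.sum(),P[m].min(0).round(0) if m.any() else '',P[m].max(0).round(0) if m.any() else '')
    if n=='side': cv2.imwrite('pics/s1.png',cv2.resize(c['img'][60:300,180:500,::-1],(800,600)))
E
```

```text
tcp [ 420.1 -225.1  120.9] [180.    0.   71.1] j1,j7 [ 31. -13.] t 1.4 w 92.8 f [-0.1 -0.4 -0.2] 0.0
xyz [ 0.07  -0.058  2.422] w [ 0.    0.01 -0.09] rows 2.3 0.1
top 3 [ 470. -236.  139.] [ 477. -234.  144.]
side 112 [ 361. -247.  123.] [ 479. -195.  151.]
```

View pics/s1.png

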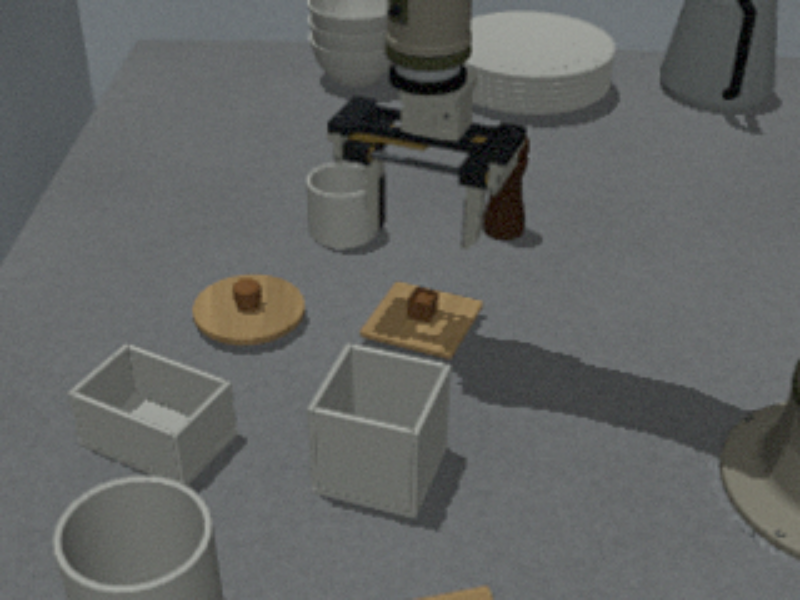

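>>> play_rows(
  plan=[
    {"x":0.07,"y":-0.06,"z":1.2,"wx":0,"wy":0,"wz":0,"jaw":1},
    {"x":0.07,"y":-0.06,"z":1.9,"wx":0,"wy":0,"wz":0,"jaw":1},
    {"x":0.07,"y":-0.06,"z":2.2,"wx":0,"wy":0,"wz":0,"jaw":1},
    {"x":0.07,"y":-0.06,"z":2.4,"wx":0,"wy":0,"wz":0,"jaw":1},
    {"x":0.07,"y":-0.06,"z":2.4,"wx":0,"wy":0,"wz":0,"jaw":1},
    {"x":0.07,"y":-0.06,"z":2.4,"wx":0,"wy":0,"wz":0,"jaw":1},
  ],
)

```text
clock: 2.03
tcp_pos: [418.9, -221.4, 24.9]
ee_rot: [180.0, 0.0, 71.1]
wrist_force: [0.3, 0.1, 1.0]
grip_width: 92.8
grasp_force: 0.0
```

```bash
python3 go.py 418.8 -221.8 24 71.5
```

```text
tcp [ 418.9 -221.4   24.9] [180.    0.   71.1] j1,j7 [ 25. -18.] t 2.0 w 92.8 f [0.3 0.1 1. ] 0.0
xyz [-0.011  0.001  0.022] w [ 0.01  0.   -0.09] rows 0.0 0.1
```

>>> play_rows(
  plan=[
    {"x":0,"y":0,"z":0,"wx":0,"wy":0,"wz":0,"jaw":0},
    {"x":0,"y":0,"z":0,"wx":0,"wy":0,"wz":0,"jaw":0},
    {"x":0,"y":0,"z":0,"wx":0,"wy":0,"wz":0,"jaw":0},
    {"x":0,"y":0,"z":0,"wx":0,"wy":0,"wz":0,"jaw":0},
    {"x":0,"y":0,"z":0,"wx":0,"wy":0,"wz":0,"jaw":0},
    {"x":0,"y":0,"z":0,"wx":0,"wy":0,"wz":0,"jaw":0},
    {"x":0,"y":0,"z":0,"wx":0,"wy":0,"wz":0,"jaw":0},
    {"x":0,"y":0,"z":0,"wx":0,"wy":0,"wz":0,"jaw":0},
  ],
  grip_force=25,
)

```text
clock: 2.7
tcp_pos: [418.7, -220.6, 24.2]
ee_rot: [-180.0, 0.0, 71.1]
wrist_force: [0.0, 0.4, 0.2]
grip_width: 44.4
grasp_force: 0.0
```

```bash
python3 go.py 418.8 -221.8 205 71.5
```

```text
tcp [ 418.7 -220.6   24.2] [-180.     0.    71.1] j1,j7 [ 25. -18.] t 2.7 w 44.4 f [0.  0.4 0.2] 0.0
xyz [-0.027  0.011 -4.519] w [-0.    0.   -0.08] rows 4.3 0.1
```

>>> play_rows(
  plan=[
    {"x":0,"y":0,"z":0,"wx":0,"wy":0,"wz":0,"jaw":0},
    {"x":0,"y":0,"z":0,"wx":0,"wy":0,"wz":0,"jaw":0},
    {"x":0,"y":0,"z":0,"wx":0,"wy":0,"wz":0,"jaw":0},
    {"x":0,"y":0,"z":0,"wx":0,"wy":0,"wz":0,"jaw":0},
    {"x":0,"y":0,"z":0,"wx":0,"wy":0,"wz":0,"jaw":0},
    {"x":0,"y":0,"z":-0.1,"wx":0,"wy":0,"wz":0,"jaw":0},
    {"x":0,"y":0,"z":-0.3,"wx":0,"wy":0,"wz":0,"jaw":0},
  ],
)

```text
clock: 3.28
tcp_pos: [418.3, -220.3, 35.9]
ee_rot: [-179.9, -0.0, 71.1]
wrist_force: [0.8, 0.4, -2.2]
grip_width: 27.7
grasp_force: 25.0
```

```bash
python3 go.py 418.8 -221.8 200 71.5
```

```text
tcp [ 418.3 -220.3   35.9] [-179.9   -0.    71.1] j1,j7 [ 26. -17.] t 3.3 w 27.7 f [ 0.8  0.4 -2.2] 25.0
xyz [-0.03   0.017 -4.101] w [-0.02 -0.   -0.07] rows 3.9 0.1
```

>>> play_rows(
  plan=[
    {"x":0,"y":0,"z":-0.7,"wx":0,"wy":0,"wz":0,"jaw":0},
    {"x":0,"y":0,"z":-1.5,"wx":0,"wy":0,"wz":0,"jaw":0},
    {"x":0,"y":0,"z":-2.4,"wx":0,"wy":0,"wz":0,"jaw":0},
    {"x":0,"y":0,"z":-3.2,"wx":0,"wy":0,"wz":0,"jaw":0},
    {"x":0,"y":0,"z":-3.8,"wx":0,"wy":0,"wz":0,"jaw":0},
    {"x":0,"y":0,"z":-4.1,"wx":0,"wy":0,"wz":0,"jaw":0},
    {"x":0,"y":0,"z":-4.1,"wx":0,"wy":0,"wz":0,"jaw":0},
  ],
)

```text
clock: 3.87
tcp_pos: [419.6, -221.2, 203.6]
ee_rot: [179.7, 0.1, 71.1]
wrist_force: [0.8, -0.3, -0.9]
grip_width: 28.0
grasp_force: 25.0
```

```bash
python3 go.py 449.9 10.2 200 75.1
```

```text
tcp [ 419.6 -221.2  203.6] [1.797e+02 1.000e-01 7.110e+01] j1,j7 [35. -9.] t 3.9 w 28.0 f [ 0.8 -0.3 -0.9] 25.0
xyz [ 5.719 -1.16   0.077] w [ 0.06  0.01 -0.8 ] rows 5.6 0.6
```

>>> play_rows(
  plan=[
    {"x":0.7,"y":-0.15,"z":0,"wx":0,"wy":0,"wz":-0.8,"jaw":0},
    {"x":1.5,"y":-0.3,"z":0,"wx":0,"wy":0,"wz":-0.8,"jaw":0},
    {"x":2.4,"y":-0.5,"z":0,"wx":0,"wy":0,"wz":-0.8,"jaw":0},
    {"x":3.3,"y":-0.67,"z":0,"wx":0,"wy":0,"wz":-0.8,"jaw":0},
    {"x":4.2,"y":-0.85,"z":0,"wx":0,"wy":0,"wz":-0.8,"jaw":0},
    {"x":5,"y":-1.01,"z":0,"wx":0,"wy":0,"wz":-0.8,"jaw":0},
    {"x":5.5,"y":-1.12,"z":0,"wx":0,"wy":0,"wz":-0.8,"jaw":0},
    {"x":5.72,"y":-1.16,"z":0,"wx":0,"wy":0,"wz":-0.8,"jaw":0},
  ],
)

```text
clock: 4.53
tcp_pos: [448.5, 14.1, 199.7]
ee_rot: [-179.9, -0.0, 75.4]
wrist_force: [-0.0, -0.6, -1.4]
grip_width: 27.9
grasp_force: 25.0
```

>>> play_rows(
  plan=[
    {"x":0,"y":0,"z":0.3,"wx":0,"wy":0,"wz":0,"jaw":0},
    {"x":0,"y":0,"z":0.8,"wx":0,"wy":0,"wz":0,"jaw":0},
    {"x":0,"y":0,"z":1.2,"wx":0,"wy":0,"wz":0,"jaw":0},
    {"x":0,"y":0,"z":1.4,"wx":0,"wy":0,"wz":0,"jaw":0},
    {"x":0,"y":0,"z":1.5,"wx":0,"wy":0,"wz":0,"jaw":0},
    {"x":0,"y":0,"z":1.5,"wx":0,"wy":0,"wz":0,"jaw":0},
    {"x":0,"y":0,"z":1.5,"wx":0,"wy":0,"wz":0,"jaw":0},
    {"x":0,"y":0,"z":1.5,"wx":0,"wy":0,"wz":0,"jaw":0},
  ],
)

```text
clock: 5.2
tcp_pos: [449.2, 10.7, 140.8]
ee_rot: [180.0, -0.0, 75.1]
wrist_force: [-0.1, -0.4, -0.9]
grip_width: 28.1
grasp_force: 25.0
```

```bash
python3 go.py 449.9 10.2 119.2 75.1; python3 - <<'E'
from h import *
c=cam('side'); cv2.imwrite('pics/s2.png',cv2.resize(c['img'][80:320,180:500,::-1],(800,600)))
c=cam('top'); cv2.imwrite('pics/t2.png',cv2.resize(c['img'][180:330,230:430,::-1],(800,600)))
E
```

```text
tcp [449.2  10.7 140.8] [180.   -0.   75.1] j1,j7 [  6. -41.] t 5.2 w 28.1 f [-0.1 -0.4 -0.9] 25.0
xyz [-0.008  0.02   0.54 ] w [ 0.01 -0.   -0.  ] rows 0.5 0.0
```

View pics/s2.png

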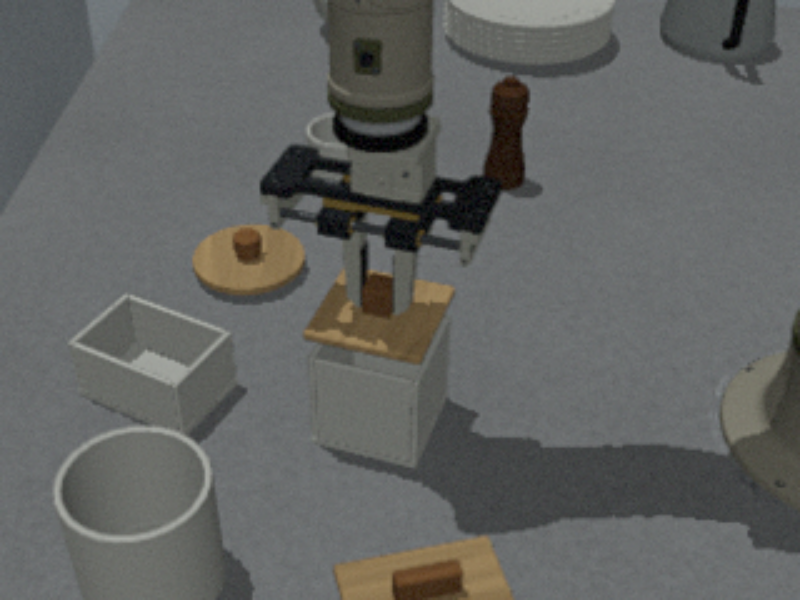

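>>> play_rows(
  plan=[
    {"x":0,"y":0.02,"z":0.12,"wx":0,"wy":0,"wz":0,"jaw":0},
    {"x":0,"y":0.02,"z":0.24,"wx":0,"wy":0,"wz":0,"jaw":0},
    {"x":0,"y":0.02,"z":0.34,"wx":0,"wy":0,"wz":0,"jaw":0},
    {"x":0,"y":0.02,"z":0.42,"wx":0,"wy":0,"wz":0,"jaw":0},
    {"x":0,"y":0.02,"z":0.48,"wx":0,"wy":0,"wz":0,"jaw":0},
    {"x":0,"y":0.02,"z":0.52,"wx":0,"wy":0,"wz":0,"jaw":0},
    {"x":0,"y":0.02,"z":0.54,"wx":0,"wy":0,"wz":0,"jaw":0},
    {"x":0,"y":0.02,"z":0.54,"wx":0,"wy":0,"wz":0,"jaw":0},
  ],
)

```text
clock: 5.97
tcp_pos: [449.4, 10.7, 119.1]
ee_rot: [180.0, 0.0, 75.1]
wrist_force: [-3.0, 0.4, 11.9]
grip_width: 27.8
grasp_force: 25.0
```

>>> play_rows(
  plan=[
    {"x":0,"y":0,"z":0,"wx":0,"wy":0,"wz":0,"jaw":0.6},
    {"x":0,"y":0,"z":0,"wx":0,"wy":0,"wz":0,"jaw":0.6},
    {"x":0,"y":0,"z":0,"wx":0,"wy":0,"wz":0,"jaw":0.6},
    {"x":0,"y":0,"z":0,"wx":0,"wy":0,"wz":0,"jaw":0.6},
    {"x":0,"y":0,"z":0,"wx":0,"wy":0,"wz":0,"jaw":0.6},
    {"x":0,"y":0,"z":-0.5,"wx":0,"wy":0,"wz":0,"jaw":0.6},
    {"x":0,"y":0,"z":-1.2,"wx":0,"wy":0,"wz":0,"jaw":0.6},
    {"x":0,"y":0,"z":-2,"wx":0,"wy":0,"wz":0,"jaw":0.6},
  ],
)

```text
clock: 6.63
tcp_pos: [448.6, 10.8, 198.6]
ee_rot: [-179.8, 0.0, 75.2]
wrist_force: [0.8, -0.5, 1.1]
grip_width: 55.8
grasp_force: 0.0
```

```bash
python3 go.py 396.3 228.8 200 107.9; python3 go.py 396.3 228.8 200 17.9;  python3 go.py 396.3 228.8 200 197.9
```

```text
tcp [448.6  10.8 198.6] [-179.8    0.    75.2] j1,j7 [  9. -37.] t 6.6 w 55.8 f [ 0.8 -0.5  1.1] 0.0
xyz [ 4.934 -2.661 -0.03 ] w [-0.04 -0.   -6.55] rows 5.4 4.6
tcp [448.6  10.8 198.6] [-179.8    0.    75.2] j1,j7 [  9. -37.] t 6.6 w 55.8 f [ 0.8 -0.5  1.1] 0.0
xyz [ 4.934 -2.661 -0.03 ] w [-0.03  0.03 11.45] rows 5.4 8.0
tcp [448.6  10.8 198.6] [-179.8    0.    75.2] j1,j7 [  9. -37.] t 6.6 w 55.8 f [ 0.8 -0.5  1.1] 0.0
xyz [ 4.934 -2.661 -0.03 ] w [ -0.03  -0.04 -24.55] rows 5.4 17.1
```

>>> play_rows(
  plan=[
    {"x":4.93,"y":-2.66,"z":0,"wx":0,"wy":0,"wz":11.45,"jaw":0.6},
    {"x":4.93,"y":-2.66,"z":0,"wx":0,"wy":0,"wz":11.45,"jaw":0.6},
    {"x":4.93,"y":-2.66,"z":0,"wx":0,"wy":0,"wz":11.45,"jaw":0.6},
    {"x":4.93,"y":-2.66,"z":0,"wx":0,"wy":0,"wz":11.45,"jaw":0.6},
    {"x":4.93,"y":-2.66,"z":0,"wx":0,"wy":0,"wz":11.45,"jaw":0.6},
    {"x":4.93,"y":-2.66,"z":0,"wx":0,"wy":0,"wz":11.45,"jaw":0.6},
    {"x":4.93,"y":-2.66,"z":0,"wx":0,"wy":0,"wz":11.45,"jaw":0.6},
    {"x":4.93,"y":-2.66,"z":0,"wx":0,"wy":0,"wz":11.45,"jaw":0.6},
  ],
)

```text
clock: 7.3
tcp_pos: [396.6, 231.2, 198.5]
ee_rot: [-180.0, -0.0, 21.4]
wrist_force: [-0.3, -1.4, -0.1]
grip_width: 56.1
grasp_force: 0.0
```

```bash
python3 go.py 396.3 228.8 100 17.9; python3 -c "
from h import *
print(ctrl.observe()['joint_pos'].round(0))
import m; m.measure(cam('top'),['tea_lid','tea_caddy'])
c=cam('side'); cv2.imwrite('pics/s3.png',cv2.resize(c['img'][170:320,200:400,::-1],(800,600)))"
```

```text
tcp [396.6 231.2 198.5] [-180.    -0.    21.4] j1,j7 [ -29. -112.] t 7.3 w 56.1 f [-0.3 -1.4 -0.1] 0.0
xyz [-0.029  0.056  2.463] w [-0.01 -0.    0.7 ] rows 2.4 0.5
[ -29.   18.  -11.  126.    6.   36. -112.]Traceback (most recent call last):
  File "<string>", line 4, in <module>
    import m; m.measure(cam('top'),['tea_lid','tea_caddy'])
              ~~~~~~~~~^^^^^^^^^^^^^^^^^^^^^^^^^^^^^^^^^^^^
  File "m.py", line 22, in measure
    e=cv2.minAreaRect(H); a=e[2]+(90 if e[1][0]<e[1][1] else 0)
cv2.error: OpenCV(4.12.0) /io/opencv/modules/imgproc/src/convhull.cpp:143: error: (-215:Assertion failed) total >= 0 && (depth == CV_32F || depth == CV_32S) in function 'convexHull'
```

>>> play_rows(
  plan=[
    {"x":-0.03,"y":0.06,"z":0.8,"wx":0,"wy":0,"wz":0.7,"jaw":0.6},
    {"x":-0.03,"y":0.06,"z":1.7,"wx":0,"wy":0,"wz":0.7,"jaw":0.6},
    {"x":-0.03,"y":0.06,"z":2.4,"wx":0,"wy":0,"wz":0.7,"jaw":0.6},
    {"x":-0.03,"y":0.06,"z":2.8,"wx":0,"wy":0,"wz":0.7,"jaw":0.6},
    {"x":-0.03,"y":0.06,"z":3,"wx":0,"wy":0,"wz":0.7,"jaw":0.6},
    {"x":-0.03,"y":0.06,"z":3,"wx":0,"wy":0,"wz":0.7,"jaw":0.6},
    {"x":-0.03,"y":0.06,"z":3,"wx":0,"wy":0,"wz":0.7,"jaw":0.6},
  ],
)

```text
clock: 7.93
tcp_pos: [397.3, 225.8, 78.8]
ee_rot: [180.0, 0.0, 18.0]
wrist_force: [0.3, 0.3, -0.3]
grip_width: 55.7
grasp_force: 0.0
```

```bash
python3 go.py 396.3 228.8 24 17.9; python3 -c "
from h import *
import m
m.T['tea_lid']=(115,(108,108),(329,251),0)
m.measure(cam('top'),['tea_lid'])
c=cam('side'); cv2.imwrite('pics/s3.png',cv2.resize(c['img'][170:350,200:440,::-1],(800,600)))"
```

```text
tcp [397.3 225.8  78.8] [180.   0.  18.] j1,j7 [ -33. -119.] t 7.9 w 55.7 f [ 0.3  0.3 -0.3] 0.0
xyz [ 0.    -0.08   1.369] w [0.   0.01 0.02] rows 1.3 0.0
tea_lid 2060 rect [449.8   9.4] [107.5 107.7] long-axis yaw 165.3 zmed 113.7
   knob [398.7  18.1] [64.6  1.5] 75.2 19
```

View pics/s3.png

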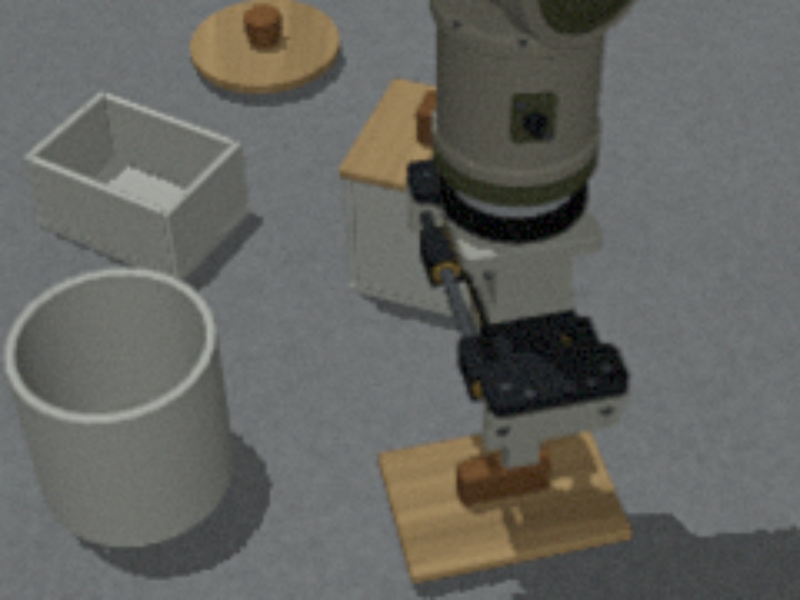

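>>> play_rows(
  plan=[
    {"x":0,"y":-0.08,"z":0.6,"wx":0,"wy":0,"wz":0,"jaw":0.6},
    {"x":0,"y":-0.08,"z":1.1,"wx":0,"wy":0,"wz":0,"jaw":0.6},
    {"x":0,"y":-0.08,"z":1.36,"wx":0,"wy":0,"wz":0,"jaw":0.6},
    {"x":0,"y":-0.08,"z":1.36,"wx":0,"wy":0,"wz":0,"jaw":0.6},
    {"x":0,"y":-0.08,"z":1.36,"wx":0,"wy":0,"wz":0,"jaw":0.6},
    {"x":0,"y":-0.08,"z":1.36,"wx":0,"wy":0,"wz":0,"jaw":0},
    {"x":0,"y":-0.08,"z":1.36,"wx":0,"wy":0,"wz":0,"jaw":0},
    {"x":0,"y":-0.08,"z":1.36,"wx":0,"wy":0,"wz":0,"jaw":0},
  ],
)

```text
clock: 8.7
tcp_pos: [396.7, 229.1, 25.2]
ee_rot: [-180.0, -0.1, 17.9]
wrist_force: [0.2, -0.3, -0.8]
grip_width: 40.2
grasp_force: 0.0
```

>>> play_rows(
  plan=[
    {"x":0,"y":0,"z":0,"wx":0,"wy":0,"wz":0,"jaw":0},
    {"x":0,"y":0,"z":0,"wx":0,"wy":0,"wz":0,"jaw":0},
    {"x":0,"y":0,"z":0,"wx":0,"wy":0,"wz":0,"jaw":0},
    {"x":0,"y":0,"z":0,"wx":0,"wy":0,"wz":0,"jaw":0},
    {"x":0,"y":0,"z":0,"wx":0,"wy":0,"wz":0,"jaw":0},
    {"x":0,"y":0,"z":0,"wx":0,"wy":0,"wz":0,"jaw":0},
  ],
  grip_force=30,
)

```text
clock: 9.2
tcp_pos: [396.3, 229.4, 24.4]
ee_rot: [-180.0, -0.0, 18.0]
wrist_force: [-0.9, 1.8, 5.9]
grip_width: 15.2
grasp_force: 30.0
```

```bash
python3 go.py 396.3 228.8 200 17.9
```

```text
tcp [396.3 229.4  24.4] [-180.   -0.   18.] j1,j7 [ -35. -121.] t 9.2 w 15.2 f [-0.9  1.8  5.9] 30.0
xyz [-3.00e-03  1.10e-02 -4.39e+00] w [-0.01 -0.01  0.01] rows 4.2 0.0
```

>>> play_rows(
  plan=[
    {"x":0,"y":0,"z":-0.3,"wx":0,"wy":0,"wz":0,"jaw":0},
    {"x":0,"y":0,"z":-0.9,"wx":0,"wy":0,"wz":0,"jaw":0},
    {"x":0,"y":0,"z":-1.7,"wx":0,"wy":0,"wz":0,"jaw":0},
    {"x":0,"y":0,"z":-2.5,"wx":0,"wy":0,"wz":0,"jaw":0},
    {"x":0,"y":0,"z":-3.3,"wx":0,"wy":0,"wz":0,"jaw":0},
    {"x":0,"y":0,"z":-4,"wx":0,"wy":0,"wz":0,"jaw":0},
    {"x":0,"y":0,"z":-4.4,"wx":0,"wy":0,"wz":0,"jaw":0},
    {"x":0,"y":0,"z":-4.4,"wx":0,"wy":0,"wz":0,"jaw":0},
  ],
)

```text
clock: 9.87
tcp_pos: [397.3, 229.4, 203.2]
ee_rot: [-179.9, -0.3, 17.9]
wrist_force: [0.5, 0.4, -1.2]
grip_width: 15.7
grasp_force: 30.0
```

```bash
python3 go.py 673.5 -19.2 180 -24.9
```

```text
tcp [397.3 229.4 203.2] [-179.9   -0.3   17.9] j1,j7 [ -29. -116.] t 9.9 w 15.7 f [ 0.5  0.4 -1.2] 30.0
xyz [4.656 8.037 0.592] w [-0.03 -0.05  8.56] rows 8.9 6.0
```

>>> play_rows(
  plan=[
    {"x":0.25,"y":0.43,"z":0,"wx":0,"wy":0,"wz":0.5,"jaw":0},
    {"x":0.7,"y":1.2,"z":0,"wx":0,"wy":0,"wz":1.4,"jaw":0},
    {"x":1.2,"y":2.07,"z":0,"wx":0,"wy":0,"wz":2.4,"jaw":0},
    {"x":1.7,"y":2.93,"z":0,"wx":0,"wy":0,"wz":3.4,"jaw":0},
    {"x":2.2,"y":3.8,"z":0,"wx":0,"wy":0,"wz":4.4,"jaw":0},
    {"x":2.7,"y":4.66,"z":0,"wx":0,"wy":0,"wz":5.4,"jaw":0},
    {"x":3.2,"y":5.52,"z":0,"wx":0,"wy":0,"wz":6.4,"jaw":0},
    {"x":3.6,"y":6.2,"z":0,"wx":0,"wy":0,"wz":7.2,"jaw":0},
  ],
)

```text
clock: 10.53
tcp_pos: [610.8, 34.3, 198.4]
ee_rot: [179.9, 0.1, -18.4]
wrist_force: [0.8, 1.2, -1.0]
grip_width: 16.0
grasp_force: 30.0
```

```bash
python3 go.py 673.5 -19.2 180 -24.9
```

```text
tcp [610.8  34.3 198.4] [ 1.799e+02  1.000e-01 -1.840e+01] j1,j7 [ -10. -116.] t 10.5 w 16.0 f [ 0.8  1.2 -1. ] 30.0
xyz [1.909 0.772 0.46 ] w [0.02 0.01 1.3 ] rows 2.0 0.9
```

>>> play_rows(
  plan=[
    {"x":0.6,"y":0.24,"z":0.1,"wx":0,"wy":0,"wz":0.5,"jaw":0},
    {"x":1.2,"y":0.48,"z":0.3,"wx":0,"wy":0,"wz":1,"jaw":0},
    {"x":1.7,"y":0.68,"z":0.6,"wx":0,"wy":0,"wz":1.3,"jaw":0},
    {"x":1.9,"y":0.77,"z":1,"wx":0,"wy":0,"wz":1.3,"jaw":0},
    {"x":1.9,"y":0.77,"z":1.4,"wx":0,"wy":0,"wz":1.3,"jaw":0},
    {"x":1.9,"y":0.77,"z":1.7,"wx":0,"wy":0,"wz":1.3,"jaw":0},
    {"x":1.9,"y":0.77,"z":1.8,"wx":0,"wy":0,"wz":1.3,"jaw":0},
    {"x":1.9,"y":0.77,"z":1.8,"wx":0,"wy":0,"wz":1.3,"jaw":0},
  ],
)

```text
clock: 11.2
tcp_pos: [671.0, -15.0, 126.0]
ee_rot: [179.9, 0.2, -24.5]
wrist_force: [0.6, -0.3, -1.2]
grip_width: 15.9
grasp_force: 30.0
```

```bash
python3 go.py 673.5 -19.2 82.4 -24.9
```

```text
tcp [671. -15. 126.] [179.9   0.2 -24.5] j1,j7 [  -5. -116.] t 11.2 w 15.9 f [ 0.6 -0.3 -1.2] 30.0
xyz [0.105 0.068 1.091] w [0.02 0.04 0.08] rows 1.1 0.1
```

Settle first at a safe height, then fine-lower.

>>> play_rows(
  plan=[
    {"x":0.1,"y":0.07,"z":0.2,"wx":0,"wy":0,"wz":0.08,"jaw":0},
    {"x":0.1,"y":0.07,"z":0.4,"wx":0,"wy":0,"wz":0.08,"jaw":0},
    {"x":0.1,"y":0.07,"z":0.55,"wx":0,"wy":0,"wz":0.08,"jaw":0},
    {"x":0.1,"y":0.07,"z":0.55,"wx":0,"wy":0,"wz":0.08,"jaw":0},
    {"x":0.1,"y":0.07,"z":0.55,"wx":0,"wy":0,"wz":0.08,"jaw":0},
  ],
)

```text
clock: 11.62
tcp_pos: [674.6, -19.5, 106.0]
ee_rot: [180.0, 0.0, -24.9]
wrist_force: [-0.7, -0.6, -1.4]
grip_width: 15.8
grasp_force: 30.0
```

```bash
python3 go.py 673.5 -19.2 82.4 -24.9
```

```text
tcp [674.6 -19.5 106. ] [180.    0.  -24.9] j1,j7 [  -5. -115.] t 11.6 w 15.8 f [-0.7 -0.6 -1.4] 30.0
xyz [-0.029  0.004  0.589] w [ 0.    0.01 -0.01] rows 0.6 0.0
```

>>> play_rows(
  plan=[
    {"x":-0.03,"y":0,"z":0.13,"wx":0,"wy":0,"wz":0,"jaw":0},
    {"x":-0.03,"y":0,"z":0.26,"wx":0,"wy":0,"wz":0,"jaw":0},
    {"x":-0.03,"y":0,"z":0.37,"wx":0,"wy":0,"wz":0,"jaw":0},
    {"x":-0.03,"y":0,"z":0.46,"wx":0,"wy":0,"wz":0,"jaw":0},
    {"x":-0.03,"y":0,"z":0.52,"wx":0,"wy":0,"wz":0,"jaw":0},
    {"x":-0.03,"y":0,"z":0.56,"wx":0,"wy":0,"wz":0,"jaw":0},
    {"x":-0.03,"y":0,"z":0.58,"wx":0,"wy":0,"wz":0,"jaw":0},
    {"x":-0.03,"y":0,"z":0.58,"wx":0,"wy":0,"wz":0,"jaw":0},
  ],
)

```text
clock: 12.28
tcp_pos: [673.7, -19.2, 82.8]
ee_rot: [180.0, 0.0, -25.0]
wrist_force: [0.0, -0.1, -1.4]
grip_width: 15.5
grasp_force: 30.0
```

>>> play_rows(
  plan=[
    {"x":0,"y":0,"z":0.02,"wx":0,"wy":0,"wz":0,"jaw":0},
    {"x":0,"y":0,"z":0.03,"wx":0,"wy":0,"wz":0,"jaw":0},
    {"x":0,"y":0,"z":0.03,"wx":0,"wy":0,"wz":0,"jaw":0},
  ],
)

```text
clock: 12.53
tcp_pos: [673.9, -19.1, 82.5]
ee_rot: [-180.0, -0.0, -25.0]
wrist_force: [-1.2, 0.3, 4.8]
grip_width: 15.5
grasp_force: 30.0
```

>>> play_rows(
  plan=[
    {"x":0,"y":0,"z":0,"wx":0,"wy":0,"wz":0,"jaw":0.6},
    {"x":0,"y":0,"z":0,"wx":0,"wy":0,"wz":0,"jaw":0.6},
    {"x":0,"y":0,"z":0,"wx":0,"wy":0,"wz":0,"jaw":0.6},
    {"x":0,"y":0,"z":0,"wx":0,"wy":0,"wz":0,"jaw":0.6},
    {"x":0,"y":0,"z":0,"wx":0,"wy":0,"wz":0,"jaw":0.6},
    {"x":0,"y":0,"z":-0.5,"wx":0,"wy":0,"wz":0,"jaw":0.6},
    {"x":0,"y":0,"z":-1.4,"wx":0,"wy":0,"wz":0,"jaw":0.6},
    {"x":0,"y":0,"z":-2.3,"wx":0,"wy":0,"wz":0,"jaw":0.6},
  ],
)

```text
clock: 13.2
tcp_pos: [672.8, -19.1, 173.5]
ee_rot: [179.9, 0.2, -24.9]
wrist_force: [0.2, 0.2, -0.0]
grip_width: 55.3
grasp_force: 0.0
```

```bash
python3 go.py 538 424.6 205 60
```

```text
tcp [672.8 -19.1 173.5] [179.9   0.2 -24.9] j1,j7 [  -5. -116.] t 13.2 w 55.3 f [ 0.2  0.2 -0. ] 0.0
xyz [-7.737 -8.636 -0.778] w [-1.000e-02  4.000e-02 -1.699e+01] rows 11.1 11.9
```

>>> play_rows(
  plan=[
    {"x":-7.74,"y":-8.64,"z":-0.78,"wx":0,"wy":0,"wz":-17,"jaw":0.6},
    {"x":-7.74,"y":-8.64,"z":-0.78,"wx":0,"wy":0,"wz":-17,"jaw":0.6},
    {"x":-7.74,"y":-8.64,"z":-0.78,"wx":0,"wy":0,"wz":-17,"jaw":0.6},
    {"x":-7.74,"y":-8.64,"z":-0.78,"wx":0,"wy":0,"wz":-17,"jaw":0.6},
    {"x":-7.74,"y":-8.64,"z":-0.78,"wx":0,"wy":0,"wz":-17,"jaw":0.6},
    {"x":-7.74,"y":-8.64,"z":-0.78,"wx":0,"wy":0,"wz":-17,"jaw":0.6},
    {"x":-7.74,"y":-8.64,"z":-0.78,"wx":0,"wy":0,"wz":-17,"jaw":0.6},
    {"x":-7.74,"y":-8.64,"z":-0.78,"wx":0,"wy":0,"wz":-17,"jaw":0.6},
  ],
)

```text
clock: 13.87
tcp_pos: [576.2, 300.8, 196.5]
ee_rot: [180.0, -0.0, 32.7]
wrist_force: [0.8, 0.8, -0.9]
grip_width: 55.4
grasp_force: 0.0
```

```bash
python3 go.py 538 424.6 120 60; python3 -c "
from h import *
import m
m.T['butter_lid']=(78,(136,96),(341,162),0)
m.measure(cam('top'),['butter_lid'],{'butter_lid':(673.5,-19.2)})"
```

```text
tcp [576.2 300.8 196.5] [180.   -0.   32.7] j1,j7 [-24. -98.] t 13.9 w 55.4 f [ 0.8  0.8 -0.9] 0.0
xyz [ 0.867 -3.121  1.913] w [ 0.   -0.   -5.46] rows 3.6 3.8
butter_lid 1933 rect [671.9 -19.3] [ 96.1 137.2] long-axis yaw 155.2 zmed 76.5
```

>>> play_rows(
  plan=[
    {"x":0.87,"y":-3.12,"z":0.3,"wx":0,"wy":0,"wz":-5.46,"jaw":0.6},
    {"x":0.87,"y":-3.12,"z":0.3,"wx":0,"wy":0,"wz":-5.46,"jaw":0.6},
    {"x":0.87,"y":-3.12,"z":0.3,"wx":0,"wy":0,"wz":-5.46,"jaw":0.6},
    {"x":0.87,"y":-3.12,"z":0.7,"wx":0,"wy":0,"wz":-5.46,"jaw":0.6},
    {"x":0.87,"y":-3.12,"z":1.5,"wx":0,"wy":0,"wz":-5.46,"jaw":0.6},
    {"x":0.87,"y":-3.12,"z":2.3,"wx":0,"wy":0,"wz":-5.46,"jaw":0.6},
    {"x":0.87,"y":-3.12,"z":2.9,"wx":0,"wy":0,"wz":-5.46,"jaw":0.6},
    {"x":0.87,"y":-3.12,"z":2.9,"wx":0,"wy":0,"wz":-5.46,"jaw":0.6},
  ],
)

```text
clock: 14.58
tcp_pos: [537.5, 420.8, 75.0]
ee_rot: [-179.9, 0.4, 59.6]
wrist_force: [-0.2, -0.5, 0.3]
grip_width: 55.6
grasp_force: 0.0
```

```bash
python3 go.py 538 424.6 24 60
```

```text
tcp [537.5 420.8  75. ] [-179.9    0.4   59.6] j1,j7 [-32. -90.] t 14.6 w 55.6 f [-0.2 -0.5  0.3] 0.0
xyz [ 0.098 -0.035  1.275] w [-0.03  0.09 -0.07] rows 1.2 0.1
```

>>> play_rows(
  plan=[
    {"x":0.1,"y":-0.03,"z":0.5,"wx":0,"wy":0,"wz":0,"jaw":0.6},
    {"x":0.1,"y":-0.03,"z":1,"wx":0,"wy":0,"wz":0,"jaw":0.6},
    {"x":0.1,"y":-0.03,"z":1.27,"wx":0,"wy":0,"wz":0,"jaw":0.6},
    {"x":0.1,"y":-0.03,"z":1.27,"wx":0,"wy":0,"wz":0,"jaw":0.6},
    {"x":0.1,"y":-0.03,"z":1.27,"wx":0,"wy":0,"wz":0,"jaw":0.6},
  ],
)

```text
clock: 15.0
tcp_pos: [540.9, 427.1, 30.0]
ee_rot: [180.0, 0.0, 59.6]
wrist_force: [-0.2, 1.0, 0.6]
grip_width: 56.0
grasp_force: 0.0
```

```bash
python3 go.py 538 424.6 24 60
```

```text
tcp [540.9 427.1  30. ] [180.    0.   59.6] j1,j7 [-33. -91.] t 15.0 w 56.0 f [-0.2  1.   0.6] 0.0
xyz [-0.091 -0.03   0.15 ] w [ 0.    0.   -0.07] rows 0.2 0.1
```

>>> play_rows(
  plan=[
    {"x":-0.09,"y":-0.03,"z":0.1,"wx":0,"wy":0,"wz":0,"jaw":0.6},
    {"x":-0.09,"y":-0.03,"z":0.1,"wx":0,"wy":0,"wz":0,"jaw":0.6},
    {"x":-0.09,"y":-0.03,"z":0.1,"wx":0,"wy":0,"wz":0,"jaw":0.6},
    {"x":-0.09,"y":-0.03,"z":0.1,"wx":0,"wy":0,"wz":0,"jaw":0.6},
  ],
)

```text
clock: 15.33
tcp_pos: [538.1, 424.8, 26.1]
ee_rot: [180.0, -0.0, 59.6]
wrist_force: [0.2, 0.7, 0.3]
grip_width: 55.5
grasp_force: 0.0
```

```bash
python3 go.py 538 424.6 24 60
```

```text
tcp [538.1 424.8  26.1] [180.   -0.   59.6] j1,j7 [-33. -91.] t 15.3 w 55.5 f [0.2 0.7 0.3] 0.0
xyz [-0.005  0.001  0.053] w [ 0.   -0.01 -0.07] rows 0.1 0.1
```

>>> play_rows(
  plan=[
    {"x":0,"y":0,"z":0.05,"wx":0,"wy":0,"wz":0,"jaw":0},
    {"x":0,"y":0,"z":0.05,"wx":0,"wy":0,"wz":0,"jaw":0},
    {"x":0,"y":0,"z":0.05,"wx":0,"wy":0,"wz":0,"jaw":0},
    {"x":0,"y":0,"z":0.05,"wx":0,"wy":0,"wz":0,"jaw":0},
    {"x":0,"y":0,"z":0.05,"wx":0,"wy":0,"wz":0,"jaw":0},
    {"x":0,"y":0,"z":0.05,"wx":0,"wy":0,"wz":0,"jaw":0},
    {"x":0,"y":0,"z":0.05,"wx":0,"wy":0,"wz":0,"jaw":0},
    {"x":0,"y":0,"z":0.05,"wx":0,"wy":0,"wz":0,"jaw":0},
  ],
)

```text
clock: 16.0
tcp_pos: [537.8, 424.7, 23.3]
ee_rot: [-180.0, 0.0, 59.6]
wrist_force: [0.2, 0.3, 0.9]
grip_width: 25.3
grasp_force: 30.0
```

```bash
python3 go.py 538 424.6 210 60
```

```text
tcp [537.8 424.7  23.3] [-180.     0.    59.6] j1,j7 [-34. -91.] t 16.0 w 25.3 f [0.2 0.3 0.9] 30.0
xyz [ 0.     0.006 -4.667] w [-0.    0.   -0.07] rows 4.5 0.0
```

>>> play_rows(
  plan=[
    {"x":0,"y":0,"z":-0.3,"wx":0,"wy":0,"wz":0,"jaw":0},
    {"x":0,"y":0,"z":-0.9,"wx":0,"wy":0,"wz":0,"jaw":0},
    {"x":0,"y":0,"z":-1.7,"wx":0,"wy":0,"wz":0,"jaw":0},
    {"x":0,"y":0,"z":-2.5,"wx":0,"wy":0,"wz":0,"jaw":0},
    {"x":0,"y":0,"z":-3.3,"wx":0,"wy":0,"wz":0,"jaw":0},
    {"x":0,"y":0,"z":-4,"wx":0,"wy":0,"wz":0,"jaw":0},
    {"x":0,"y":0,"z":-4.5,"wx":0,"wy":0,"wz":0,"jaw":0},
    {"x":0,"y":0,"z":-4.6,"wx":0,"wy":0,"wz":0,"jaw":0},
  ],
)

```text
clock: 16.67
tcp_pos: [538.9, 425.9, 212.6]
ee_rot: [179.9, -0.3, 59.6]
wrist_force: [0.3, 0.1, 0.3]
grip_width: 25.1
grasp_force: 30.0
```

```bash
python3 go.py 535 135 210 60;python3 go.py 530 -145 210 60
```

```text
tcp [538.9 425.9 212.6] [179.9  -0.3  59.6] j1,j7 [-30. -86.] t 16.7 w 25.1 f [0.3 0.1 0.3] 30.0
xyz [-6.326  3.592  0.034] w [ 0.02 -0.07 -0.07] rows 7.0 0.1
tcp [538.9 425.9 212.6] [179.9  -0.3  59.6] j1,j7 [-30. -86.] t 16.7 w 25.1 f [0.3 0.1 0.3] 30.0
xyz [-1.2429e+01  7.0220e+00  3.0000e-03] w [ 0.02 -0.07 -0.07] rows 13.7 0.1
```

>>> play_rows(
  plan=[
    {"x":-0.35,"y":0.2,"z":0,"wx":0,"wy":0,"wz":0,"jaw":0},
    {"x":-1.04,"y":0.59,"z":0,"wx":0,"wy":0,"wz":0,"jaw":0},
    {"x":-1.83,"y":1.04,"z":0,"wx":0,"wy":0,"wz":0,"jaw":0},
    {"x":-2.6,"y":1.48,"z":0,"wx":0,"wy":0,"wz":0,"jaw":0},
    {"x":-3.4,"y":1.93,"z":0,"wx":0,"wy":0,"wz":0,"jaw":0},
    {"x":-4.2,"y":2.38,"z":0,"wx":0,"wy":0,"wz":0,"jaw":0},
    {"x":-5,"y":2.84,"z":0,"wx":0,"wy":0,"wz":0,"jaw":0},
    {"x":-5.8,"y":3.29,"z":0,"wx":0,"wy":0,"wz":0,"jaw":0},
  ],
)

```text
clock: 17.33
tcp_pos: [532.7, 154.8, 206.2]
ee_rot: [-179.9, 0.1, 59.6]
wrist_force: [0.4, -0.7, -0.6]
grip_width: 25.5
grasp_force: 30.0
```

>>> play_rows(
  plan=[
    {"x":-0.8,"y":0.45,"z":0,"wx":0,"wy":0,"wz":0,"jaw":0},
    {"x":-1.6,"y":0.9,"z":0,"wx":0,"wy":0,"wz":0,"jaw":0},
    {"x":-2.4,"y":1.36,"z":0,"wx":0,"wy":0,"wz":0,"jaw":0},
    {"x":-3.2,"y":1.81,"z":0,"wx":0,"wy":0,"wz":0,"jaw":0},
    {"x":-4,"y":2.26,"z":0,"wx":0,"wy":0,"wz":0,"jaw":0},
    {"x":-4.8,"y":2.71,"z":0,"wx":0,"wy":0,"wz":0,"jaw":0},
    {"x":-5.6,"y":3.16,"z":0,"wx":0,"wy":0,"wz":0,"jaw":0},
    {"x":-6.4,"y":3.62,"z":0,"wx":0,"wy":0,"wz":0,"jaw":0},
  ],
)

```text
clock: 18.0
tcp_pos: [527.6, -138.5, 206.3]
ee_rot: [-179.9, 0.1, 59.6]
wrist_force: [-0.5, 0.4, -0.4]
grip_width: 25.1
grasp_force: 30.0
```

```bash
python3 go.py 526.2 -425.4 200 60
```

```text
tcp [ 527.6 -138.5  206.3] [-1.799e+02  1.000e-01  5.960e+01] j1,j7 [ 23. -34.] t 18.0 w 25.1 f [-0.5  0.4 -0.4] 30.0
xyz [-6.205  3.598  0.156] w [-0.03  0.01 -0.08] rows 6.9 0.1
```

>>> play_rows(
  plan=[
    {"x":-0.8,"y":0.46,"z":0,"wx":0,"wy":0,"wz":0,"jaw":0},
    {"x":-1.6,"y":0.93,"z":0,"wx":0,"wy":0,"wz":0,"jaw":0},
    {"x":-2.4,"y":1.39,"z":0,"wx":0,"wy":0,"wz":0,"jaw":0},
    {"x":-3.2,"y":1.86,"z":0,"wx":0,"wy":0,"wz":0,"jaw":0},
    {"x":-4,"y":2.32,"z":0,"wx":0,"wy":0,"wz":0,"jaw":0},
    {"x":-4.8,"y":2.78,"z":0,"wx":0,"wy":0,"wz":0,"jaw":0},
    {"x":-5.5,"y":3.19,"z":0,"wx":0,"wy":0,"wz":0,"jaw":0},
    {"x":-6,"y":3.48,"z":0.3,"wx":0,"wy":0,"wz":0,"jaw":0},
  ],
)

```text
clock: 18.67
tcp_pos: [526.7, -418.1, 195.6]
ee_rot: [179.9, 0.1, 59.4]
wrist_force: [-0.1, -0.2, -1.0]
grip_width: 25.3
grasp_force: 30.0
```

```bash
python3 go.py 526.2 -425.4 120 60
```

```text
tcp [ 526.7 -418.1  195.6] [1.799e+02 1.000e-01 5.940e+01] j1,j7 [45. -9.] t 18.7 w 25.3 f [-0.1 -0.2 -1. ] 30.0
xyz [-0.161  0.081  1.89 ] w [ 0.01  0.02 -0.11] rows 1.8 0.1
```

>>> play_rows(
  plan=[
    {"x":-0.16,"y":0.08,"z":0.4,"wx":0,"wy":0,"wz":0,"jaw":0},
    {"x":-0.16,"y":0.08,"z":0.9,"wx":0,"wy":0,"wz":0,"jaw":0},
    {"x":-0.16,"y":0.08,"z":1.4,"wx":0,"wy":0,"wz":0,"jaw":0},
    {"x":-0.16,"y":0.08,"z":1.8,"wx":0,"wy":0,"wz":0,"jaw":0},
    {"x":-0.16,"y":0.08,"z":1.9,"wx":0,"wy":0,"wz":0,"jaw":0},
    {"x":-0.16,"y":0.08,"z":1.9,"wx":0,"wy":0,"wz":0,"jaw":0},
    {"x":-0.16,"y":0.08,"z":1.9,"wx":0,"wy":0,"wz":0,"jaw":0},
  ],
)

```text
clock: 19.25
tcp_pos: [527.5, -420.7, 119.3]
ee_rot: [-179.9, 0.0, 59.6]
wrist_force: [-0.6, -0.3, -0.5]
grip_width: 25.1
grasp_force: 30.0
```

```bash
python3 go.py 526.2 -425.4 88.3 60
```

```text
tcp [ 527.5 -420.7  119.3] [-179.9    0.    59.6] j1,j7 [ 44. -11.] t 19.2 w 25.1 f [-0.6 -0.3 -0.5] 30.0
xyz [-0.117  0.032  0.774] w [-0.01  0.   -0.07] rows 0.8 0.1
```

>>> play_rows(
  plan=[
    {"x":-0.11,"y":0.03,"z":0.1,"wx":0,"wy":0,"wz":0,"jaw":0},
    {"x":-0.11,"y":0.03,"z":0.2,"wx":0,"wy":0,"wz":0,"jaw":0},
    {"x":-0.11,"y":0.03,"z":0.2,"wx":0,"wy":0,"wz":0,"jaw":0},
    {"x":-0.11,"y":0.03,"z":0.2,"wx":0,"wy":0,"wz":0,"jaw":0},
    {"x":-0.11,"y":0.03,"z":0.2,"wx":0,"wy":0,"wz":0,"jaw":0},
  ],
)

```text
clock: 19.67
tcp_pos: [527.0, -425.1, 111.7]
ee_rot: [180.0, 0.0, 59.7]
wrist_force: [-0.2, 0.4, -0.2]
grip_width: 25.1
grasp_force: 30.0
```

```bash
python3 go.py 526.2 -425.4 88.3 60; python3 - <<'E'
from h import *
c=cam('side'); cv2.imwrite('pics/s4.png',cv2.resize(c['img'][90:180,260:380,::-1],(800,600)))
E
```

```text
tcp [ 527.  -425.1  111.7] [180.    0.   59.7] j1,j7 [ 44. -10.] t 19.7 w 25.1 f [-0.2  0.4 -0.2] 30.0
xyz [-0.018 -0.014  0.584] w [ 0.    0.   -0.07] rows 0.6 0.0
```

View pics/s4.png

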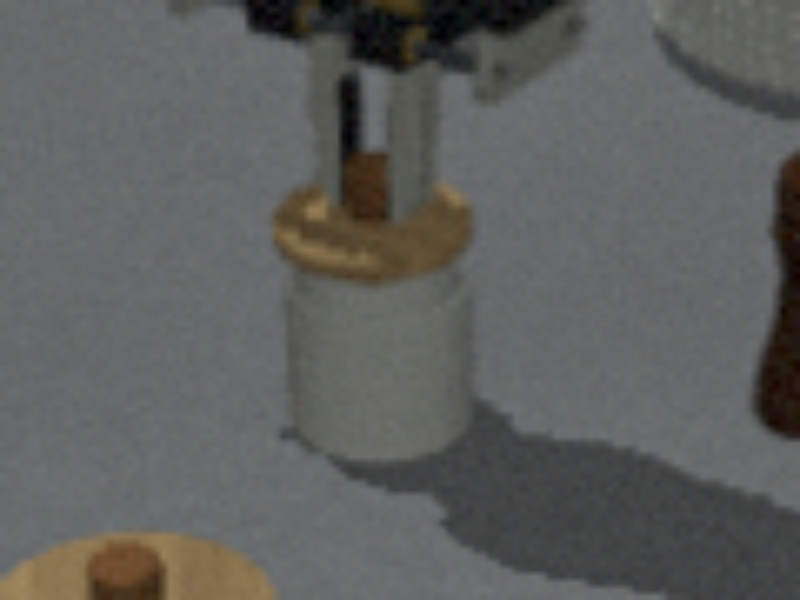

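>>> play_rows(
  plan=[
    {"x":-0.05,"y":-0.04,"z":0.12,"wx":0,"wy":0,"wz":0,"jaw":0},
    {"x":-0.05,"y":-0.04,"z":0.24,"wx":0,"wy":0,"wz":0,"jaw":0},
    {"x":-0.05,"y":-0.04,"z":0.35,"wx":0,"wy":0,"wz":0,"jaw":0},
    {"x":-0.05,"y":-0.04,"z":0.45,"wx":0,"wy":0,"wz":0,"jaw":0},
    {"x":-0.05,"y":-0.04,"z":0.52,"wx":0,"wy":0,"wz":0,"jaw":0},
    {"x":-0.05,"y":-0.04,"z":0.56,"wx":0,"wy":0,"wz":0,"jaw":0},
    {"x":-0.05,"y":-0.04,"z":0.58,"wx":0,"wy":0,"wz":0,"jaw":0},
    {"x":-0.05,"y":-0.04,"z":0.58,"wx":0,"wy":0,"wz":0,"jaw":0},
  ],
)

```text
clock: 20.38
tcp_pos: [524.4, -425.9, 88.3]
ee_rot: [-180.0, 0.0, 59.7]
wrist_force: [-2.2, 0.7, 2.3]
grip_width: 25.9
grasp_force: 30.0
```

>>> play_rows(
  plan=[
    {"x":0.02,"y":0,"z":0.02,"wx":0,"wy":0,"wz":0,"jaw":0},
    {"x":0.02,"y":0,"z":0.02,"wx":0,"wy":0,"wz":0,"jaw":0},
  ],
)

```text
clock: 20.55
tcp_pos: [524.5, -425.9, 88.3]
ee_rot: [180.0, 0.1, 59.6]
wrist_force: [-3.8, 0.5, 9.0]
grip_width: 25.4
grasp_force: 30.0
```

>>> play_rows(
  plan=[
    {"x":0,"y":0,"z":0,"wx":0,"wy":0,"wz":0,"jaw":0.6},
    {"x":0,"y":0,"z":0,"wx":0,"wy":0,"wz":0,"jaw":0.6},
    {"x":0,"y":0,"z":0,"wx":0,"wy":0,"wz":0,"jaw":0.6},
    {"x":0,"y":0,"z":0,"wx":0,"wy":0,"wz":0,"jaw":0.6},
    {"x":0,"y":0,"z":0,"wx":0,"wy":0,"wz":0,"jaw":0.6},
    {"x":0,"y":0,"z":-0.5,"wx":0,"wy":0,"wz":0,"jaw":0.6},
    {"x":0,"y":0,"z":-1.4,"wx":0,"wy":0,"wz":0,"jaw":0.6},
    {"x":0,"y":0,"z":-2.3,"wx":0,"wy":0,"wz":0,"jaw":0.6},
  ],
)

```text
clock: 21.22
tcp_pos: [524.2, -424.6, 179.0]
ee_rot: [-179.8, -0.0, 59.7]
wrist_force: [1.1, -0.2, 0.2]
grip_width: 55.9
grasp_force: 0.0
```

```bash
python3 go.py 613.6 -228.4 120 60
```

```text
tcp [ 524.2 -424.6  179. ] [-179.8   -0.    59.7] j1,j7 [46. -9.] t 21.2 w 55.9 f [ 1.1 -0.2  0.2] 0.0
xyz [ 5.362 -0.545  1.481] w [-0.04 -0.01 -0.07] rows 5.4 0.1
```

>>> play_rows(
  plan=[
    {"x":0.8,"y":-0.08,"z":0,"wx":0,"wy":0,"wz":0,"jaw":0.6},
    {"x":1.7,"y":-0.17,"z":0,"wx":0,"wy":0,"wz":0,"jaw":0.6},
    {"x":2.6,"y":-0.26,"z":0.2,"wx":0,"wy":0,"wz":0,"jaw":0.6},
    {"x":3.5,"y":-0.35,"z":0.4,"wx":0,"wy":0,"wz":0,"jaw":0.6},
    {"x":4.3,"y":-0.44,"z":0.7,"wx":0,"wy":0,"wz":0,"jaw":0.6},
    {"x":5,"y":-0.51,"z":1,"wx":0,"wy":0,"wz":0,"jaw":0.6},
    {"x":5.36,"y":-0.54,"z":1.4,"wx":0,"wy":0,"wz":0,"jaw":0.6},
    {"x":5.36,"y":-0.54,"z":1.8,"wx":0,"wy":0,"wz":0,"jaw":0.6},
  ],
)

```text
clock: 21.88
tcp_pos: [617.1, -224.1, 107.1]
ee_rot: [180.0, -0.2, 60.0]
wrist_force: [0.1, -0.7, -0.1]
grip_width: 56.2
grasp_force: 0.0
```

>>> play_rows(
  plan=[
    {"x":0,"y":0,"z":0.4,"wx":0,"wy":0,"wz":0,"jaw":0.6},
    {"x":0,"y":0,"z":0.5,"wx":0,"wy":0,"wz":0,"jaw":0.6},
    {"x":0,"y":0,"z":0.5,"wx":0,"wy":0,"wz":0,"jaw":0.6},
    {"x":0,"y":0,"z":0.5,"wx":0,"wy":0,"wz":0,"jaw":0.6},
    {"x":0,"y":0,"z":0.5,"wx":0,"wy":0,"wz":0,"jaw":0.6},
  ],
)

```text
clock: 22.3
tcp_pos: [615.1, -229.8, 88.3]
ee_rot: [179.9, -0.0, 59.6]
wrist_force: [-0.0, -0.1, 0.6]
grip_width: 56.1
grasp_force: 0.0
```

```bash
python3 go.py 613.8 -228.5 24 60;  python3 -c "
from h import *
import m
m.T['sugar_lid']=(85,(92,92),(508,221),0)
m.measure(cam('top'),['sugar_lid'],{'sugar_lid':(526.2,-425.4)})"
```

```text
tcp [ 615.1 -229.8   88.3] [179.9  -0.   59.6] j1,j7 [ 25. -30.] t 22.3 w 56.1 f [-0.  -0.1  0.6] 0.0
xyz [ 0.012 -0.046  1.608] w [ 0.01 -0.   -0.08] rows 1.5 0.1
sugar_lid 331 ell [ 530.2 -396.2] [40.2 73. ] circ [ 529.8 -393.1] 72.6
   knob [ 522.7 -388.5] [60.9 13.7] 7.1 64
```

>>> play_rows(
  plan=[
    {"x":0.01,"y":-0.05,"z":0.5,"wx":0,"wy":0,"wz":0,"jaw":0.6},
    {"x":0.01,"y":-0.05,"z":1,"wx":0,"wy":0,"wz":0,"jaw":0.6},
    {"x":0.01,"y":-0.05,"z":1.4,"wx":0,"wy":0,"wz":0,"jaw":0.6},
    {"x":0.01,"y":-0.05,"z":1.58,"wx":0,"wy":0,"wz":0,"jaw":0.6},
    {"x":0.01,"y":-0.05,"z":1.58,"wx":0,"wy":0,"wz":0,"jaw":0.6},
    {"x":0.01,"y":-0.05,"z":1.58,"wx":0,"wy":0,"wz":0,"jaw":0.6},
    {"x":0.01,"y":-0.05,"z":1.58,"wx":0,"wy":0,"wz":0,"jaw":0.6},
  ],
)

```text
clock: 22.93
tcp_pos: [613.8, -228.3, 25.3]
ee_rot: [179.9, -0.0, 59.6]
wrist_force: [0.7, -0.4, -0.3]
grip_width: 55.8
grasp_force: 0.0
```

```bash
python3 go.py 613.8 -228.5 24 60
```

```text
tcp [ 613.8 -228.3   25.3] [179.9  -0.   59.6] j1,j7 [ 24. -32.] t 22.9 w 55.8 f [ 0.7 -0.4 -0.3] 0.0
xyz [-0.004  0.003  0.034] w [ 0.02 -0.   -0.07] rows 0.0 0.1
```

>>> play_rows(
  plan=[
    {"x":0,"y":0,"z":0.03,"wx":0,"wy":0,"wz":0,"jaw":0},
    {"x":0,"y":0,"z":0.03,"wx":0,"wy":0,"wz":0,"jaw":0},
    {"x":0,"y":0,"z":0.03,"wx":0,"wy":0,"wz":0,"jaw":0},
    {"x":0,"y":0,"z":0.03,"wx":0,"wy":0,"wz":0,"jaw":0},
    {"x":0,"y":0,"z":0.03,"wx":0,"wy":0,"wz":0,"jaw":0},
    {"x":0,"y":0,"z":0.03,"wx":0,"wy":0,"wz":0,"jaw":0},
    {"x":0,"y":0,"z":0.03,"wx":0,"wy":0,"wz":0,"jaw":0},
    {"x":0,"y":0,"z":0.03,"wx":0,"wy":0,"wz":0,"jaw":0},
  ],
  grip_force=35,
)

```text
clock: 23.6
tcp_pos: [613.6, -228.3, 23.4]
ee_rot: [179.9, -0.0, 59.6]
wrist_force: [0.7, -0.6, 5.1]
grip_width: 31.4
grasp_force: 35.0
```

>>> play_rows(
  plan=[
    {"x":0,"y":0,"z":-0.3,"wx":0,"wy":0,"wz":0,"jaw":0},
    {"x":0,"y":0,"z":-0.9,"wx":0,"wy":0,"wz":0,"jaw":0},
    {"x":0,"y":0,"z":-1.7,"wx":0,"wy":0,"wz":0,"jaw":0},
    {"x":0,"y":0,"z":-2.5,"wx":0,"wy":0,"wz":0,"jaw":0},
    {"x":0,"y":0,"z":-3.3,"wx":0,"wy":0,"wz":0,"jaw":0},
    {"x":0,"y":0,"z":-4,"wx":0,"wy":0,"wz":0,"jaw":0},
    {"x":0,"y":0,"z":-4.5,"wx":0,"wy":0,"wz":0,"jaw":0},
    {"x":0,"y":0,"z":-4.6,"wx":0,"wy":0,"wz":0,"jaw":0},
  ],
)

```text
clock: 24.27
tcp_pos: [614.2, -228.2, 211.3]
ee_rot: [179.7, -0.1, 59.6]
wrist_force: [0.3, -0.5, -0.7]
grip_width: 31.8
grasp_force: 35.0
```

```bash
python3 go.py 625.9 216.5 200 60
```

```text
tcp [ 614.2 -228.2  211.3] [ 1.797e+02 -1.000e-01  5.960e+01] j1,j7 [ 27. -27.] t 24.3 w 31.8 f [ 0.3 -0.5 -0.7] 35.0
xyz [ 9.74  -5.367  0.268] w [ 0.05 -0.01 -0.07] rows 10.7 0.1
```

>>> play_rows(
  plan=[
    {"x":0.35,"y":-0.19,"z":0,"wx":0,"wy":0,"wz":0,"jaw":0},
    {"x":1,"y":-0.55,"z":0,"wx":0,"wy":0,"wz":0,"jaw":0},
    {"x":1.8,"y":-0.99,"z":0,"wx":0,"wy":0,"wz":0,"jaw":0},
    {"x":2.6,"y":-1.43,"z":0,"wx":0,"wy":0,"wz":0,"jaw":0},
    {"x":3.4,"y":-1.87,"z":0,"wx":0,"wy":0,"wz":0,"jaw":0},
    {"x":4.2,"y":-2.31,"z":0,"wx":0,"wy":0,"wz":0,"jaw":0},
    {"x":5,"y":-2.75,"z":0,"wx":0,"wy":0,"wz":0,"jaw":0},
    {"x":5.8,"y":-3.2,"z":0,"wx":0,"wy":0,"wz":0,"jaw":0},
  ],
)

```text
clock: 24.93
tcp_pos: [618.1, 39.5, 205.1]
ee_rot: [-179.8, 0.1, 59.7]
wrist_force: [1.1, 0.7, -1.0]
grip_width: 31.5
grasp_force: 35.0
```

```bash
python3 go.py 625.9 216.5 200 60
```

```text
tcp [618.1  39.5 205.1] [-1.798e+02  1.000e-01  5.970e+01] j1,j7 [  4. -51.] t 24.9 w 31.5 f [ 1.1  0.7 -1. ] 35.0
xyz [ 3.919 -2.065  0.128] w [-0.03  0.02 -0.06] rows 4.3 0.1
```

>>> play_rows(
  plan=[
    {"x":0.8,"y":-0.42,"z":0,"wx":0,"wy":0,"wz":0,"jaw":0},
    {"x":1.6,"y":-0.84,"z":0,"wx":0,"wy":0,"wz":0,"jaw":0},
    {"x":2.4,"y":-1.26,"z":0,"wx":0,"wy":0,"wz":0,"jaw":0},
    {"x":3.1,"y":-1.63,"z":0,"wx":0,"wy":0,"wz":0,"jaw":0},
    {"x":3.6,"y":-1.9,"z":0,"wx":0,"wy":0,"wz":0,"jaw":0},
    {"x":3.9,"y":-2.06,"z":0.2,"wx":0,"wy":0,"wz":0,"jaw":0},
    {"x":3.9,"y":-2.06,"z":0.6,"wx":0,"wy":0,"wz":0,"jaw":0},
    {"x":3.9,"y":-2.06,"z":0.8,"wx":0,"wy":0,"wz":0,"jaw":0},
  ],
)

```text
clock: 25.6
tcp_pos: [625.6, 213.6, 171.7]
ee_rot: [-179.9, 0.2, 59.8]
wrist_force: [0.2, -0.6, -1.3]
grip_width: 31.5
grasp_force: 35.0
```

>>> play_rows(
  plan=[
    {"x":0,"y":0,"z":0.2,"wx":0,"wy":0,"wz":0,"jaw":0},
    {"x":0,"y":0,"z":0.3,"wx":0,"wy":0,"wz":0,"jaw":0},
    {"x":0,"y":0,"z":0.3,"wx":0,"wy":0,"wz":0,"jaw":0},
    {"x":0,"y":0,"z":0.3,"wx":0,"wy":0,"wz":0,"jaw":0},
    {"x":0,"y":0,"z":0.3,"wx":0,"wy":0,"wz":0,"jaw":0},
  ],
)

```text
clock: 26.02
tcp_pos: [628.0, 212.6, 163.5]
ee_rot: [180.0, -0.0, 59.6]
wrist_force: [0.1, 0.4, -1.2]
grip_width: 31.5
grasp_force: 35.0
```

```bash
python3 go.py 625.9 216.5 133.4 60;  python3 -c "
from h import *
import m
m.T['sugar_lid']=(85,(92,92),(508,221),0)
m.measure(cam('top'),['sugar_lid'],{'sugar_lid':(526.2,-425.4)})
m.measure(cam('top'),['sugar_pot'])
c=cam('side'); cv2.imwrite('pics/s5.png',cv2.resize(c['img'][180:360,140:380,::-1],(800,600)))"
```

```text
tcp [628.  212.6 163.5] [180.   -0.   59.6] j1,j7 [-12. -67.] t 26.0 w 31.5 f [ 0.1  0.4 -1.2] 35.0
xyz [ 0.057 -0.094  0.751] w [ 0.01 -0.01 -0.08] rows 0.7 0.1
sugar_lid 1004 ell [ 525.6 -421.9] [89.2 94.6] circ [ 524.6 -421.6] 94.6
   knob [ 509.9 -401. ] [82.2 34.5] 35.0 95
sugar_pot 224 ell [ 527.  -424.8] [89.6 95.2] circ [ 526.3 -425.2] 95.7
```

View pics/s5.png

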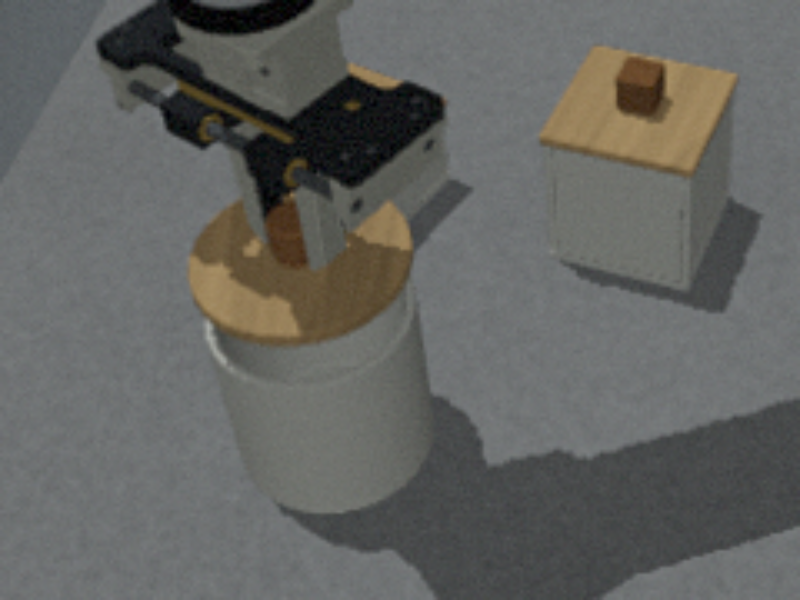

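>>> play_rows(
  plan=[
    {"x":0.06,"y":-0.09,"z":0.15,"wx":0,"wy":0,"wz":0,"jaw":0},
    {"x":0.06,"y":-0.09,"z":0.2,"wx":0,"wy":0,"wz":0,"jaw":0},
    {"x":0.06,"y":-0.09,"z":0.2,"wx":0,"wy":0,"wz":0,"jaw":0},
    {"x":0.06,"y":-0.09,"z":0.2,"wx":0,"wy":0,"wz":0,"jaw":0},
    {"x":0.06,"y":-0.09,"z":0.2,"wx":0,"wy":0,"wz":0,"jaw":0},
  ],
)

```text
clock: 26.58
tcp_pos: [625.7, 217.1, 154.9]
ee_rot: [-180.0, 0.0, 59.7]
wrist_force: [-0.1, -0.5, -1.3]
grip_width: 31.1
grasp_force: 35.0
```

```bash
python3 go.py 625.9 216.5 133.4 60
```

```text
tcp [625.7 217.1 154.9] [-180.     0.    59.7] j1,j7 [-13. -68.] t 26.6 w 31.1 f [-0.1 -0.5 -1.3] 35.0
xyz [-0.01   0.011  0.538] w [-0.    0.   -0.07] rows 0.5 0.0
```

>>> play_rows(
  plan=[
    {"x":-0.01,"y":0.01,"z":0.12,"wx":0,"wy":0,"wz":0,"jaw":0},
    {"x":-0.01,"y":0.01,"z":0.24,"wx":0,"wy":0,"wz":0,"jaw":0},
    {"x":-0.01,"y":0.01,"z":0.34,"wx":0,"wy":0,"wz":0,"jaw":0},
    {"x":-0.01,"y":0.01,"z":0.42,"wx":0,"wy":0,"wz":0,"jaw":0},
    {"x":-0.01,"y":0.01,"z":0.48,"wx":0,"wy":0,"wz":0,"jaw":0},
    {"x":-0.01,"y":0.01,"z":0.52,"wx":0,"wy":0,"wz":0,"jaw":0},
    {"x":-0.01,"y":0.01,"z":0.54,"wx":0,"wy":0,"wz":0,"jaw":0},
    {"x":-0.01,"y":0.01,"z":0.54,"wx":0,"wy":0,"wz":0,"jaw":0},
  ],
)

```text
clock: 27.25
tcp_pos: [625.8, 216.4, 133.5]
ee_rot: [180.0, 0.0, 59.6]
wrist_force: [-0.3, -0.1, -0.8]
grip_width: 31.0
grasp_force: 35.0
```

>>> play_rows(
  plan=[
    {"x":0,"y":0,"z":0.02,"wx":0,"wy":0,"wz":0,"jaw":0},
    {"x":0,"y":0,"z":0.03,"wx":0,"wy":0,"wz":0,"jaw":0},
    {"x":0,"y":0,"z":0.03,"wx":0,"wy":0,"wz":0,"jaw":0},
  ],
)

```text
clock: 27.5
tcp_pos: [625.8, 216.5, 133.4]
ee_rot: [180.0, -0.0, 59.6]
wrist_force: [-3.0, -2.2, 9.4]
grip_width: 31.3
grasp_force: 35.0
```

Seated; release and rise.

>>> play_rows(
  plan=[
    {"x":0,"y":0,"z":0,"wx":0,"wy":0,"wz":0,"jaw":0.7},
    {"x":0,"y":0,"z":0,"wx":0,"wy":0,"wz":0,"jaw":0.7},
    {"x":0,"y":0,"z":0,"wx":0,"wy":0,"wz":0,"jaw":0.7},
    {"x":0,"y":0,"z":0,"wx":0,"wy":0,"wz":0,"jaw":0.7},
    {"x":0,"y":0,"z":0,"wx":0,"wy":0,"wz":0,"jaw":0.7},
    {"x":0,"y":0,"z":-0.5,"wx":0,"wy":0,"wz":0,"jaw":0.7},
    {"x":0,"y":0,"z":-1.4,"wx":0,"wy":0,"wz":0,"jaw":0.7},
    {"x":0,"y":0,"z":-2.3,"wx":0,"wy":0,"wz":0,"jaw":0.7},
  ],
)

```text
clock: 28.17
tcp_pos: [625.0, 216.2, 223.9]
ee_rot: [-179.9, 0.1, 59.7]
wrist_force: [0.3, 0.0, 0.3]
grip_width: 64.9
grasp_force: 0.0
```

```bash
python3 go.py 480 330 300 60
```

```text
tcp [625.  216.2 223.9] [-1.799e+02  1.000e-01  5.970e+01] j1,j7 [-12. -66.] t 28.2 w 64.9 f [0.3 0.  0.3] 0.0
xyz [ 0.621 -4.571 -1.894] w [-0.03  0.03 -0.07] rows 4.8 0.1
```

>>> play_rows(
  plan=[
    {"x":0.62,"y":-4.57,"z":-1.9,"wx":0,"wy":0,"wz":0,"jaw":0.7},
    {"x":0.62,"y":-4.57,"z":-1.9,"wx":0,"wy":0,"wz":0,"jaw":0.7},
    {"x":0.62,"y":-4.57,"z":-1.9,"wx":0,"wy":0,"wz":0,"jaw":0.7},
    {"x":0.62,"y":-4.57,"z":-1.9,"wx":0,"wy":0,"wz":0,"jaw":0.7},
    {"x":0.62,"y":-4.57,"z":-1.9,"wx":0,"wy":0,"wz":0,"jaw":0.7},
    {"x":0.62,"y":-4.57,"z":-1.9,"wx":0,"wy":0,"wz":0,"jaw":0.7},
    {"x":0.62,"y":-4.57,"z":-1.9,"wx":0,"wy":0,"wz":0,"jaw":0.7},
    {"x":0.62,"y":-4.57,"z":-1.9,"wx":0,"wy":0,"wz":0,"jaw":0.7},
  ],
)

```text
clock: 28.83
tcp_pos: [481.0, 329.7, 300.0]
ee_rot: [180.0, 0.0, 59.6]
wrist_force: [0.3, 0.9, -0.4]
grip_width: 65.3
grasp_force: 0.0
```

```bash
python3 - <<'E'
from h import *
import m
L={'sugar':(85,(92,92),(526.2,-425.4)),'coffee':(130,(128,128),(625.9,216.5)),'tea':(115,(108,108),(449.6,9.2)),'butter':(78,(136,96),(673.5,-19.2))}
for k,(h,s,g) in L.items(): m.T[k+'_lid']=(h,s,(0,0),0)
c=cam('top'); P=cloud(c)
g={k+'_lid':v[2] for k,v in L.items()}
o=m.measure(c,list(g),g)
for k,(h,s,_) in L.items():  # plane fit of plate tops
    cx,cy=o[k+'_lid'][0]; r=np.hypot(P[...,0]-cx,P[...,1]-cy)
    q=P[(r<min(s)*.45)&(r>20)&(abs(P[...,2]-h)<8)]
    a=np.linalg.lstsq(np.c_[q[:,:2]-[cx,cy],np.ones(len(q))],q[:,2],rcond=None)[0]; print(k,a.round(3),len(q))
cv2.imwrite('pics/t6.png',c['img'][:,:,::-1])
c=cam('side'); cv2.imwrite('pics/s6.png',cv2.resize(c['img'][80:260,200:440,::-1],(800,600)))
E
```

```text
sugar_lid 1014 ell [ 525.4 -421.7] [89.4 94.9] circ [ 524.7 -421.5] 94.9
   knob [ 509.4 -400.4] [82.2 36. ] 35.0 95
coffee_lid 2161 ell [625.  215.5] [126.9 129.9] circ [624.8 215.4] 130.6
   knob [592.9 177.3] [22.6 86. ] 48.1 44
tea_lid 2059 rect [449.8   9.4] [107.5 107.8] long-axis yaw 165.2 zmed 113.7
   knob [400.2  22.9] [59.3  1.5] 75.2 17
butter_lid 1921 rect [671.9 -19.2] [ 96.2 137.2] long-axis yaw 155.2 zmed 76.5
sugar [ 4.0000e-03 -1.0000e-03  8.3716e+01] 665
coffee [4.00000e-03 2.00000e-03 1.28607e+02] 1599
tea [-2.00000e-03 -4.00000e-03  1.13823e+02] 1177
butter [-1.0000e-03  1.0000e-03  7.6652e+01] 671
```

View pics/t6.png

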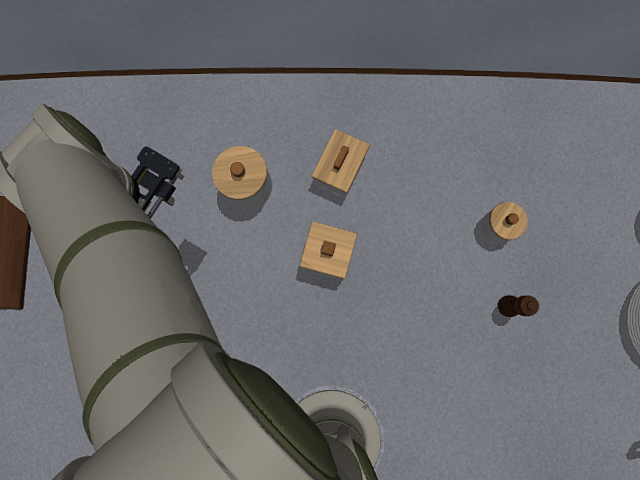

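View pics/s6.png

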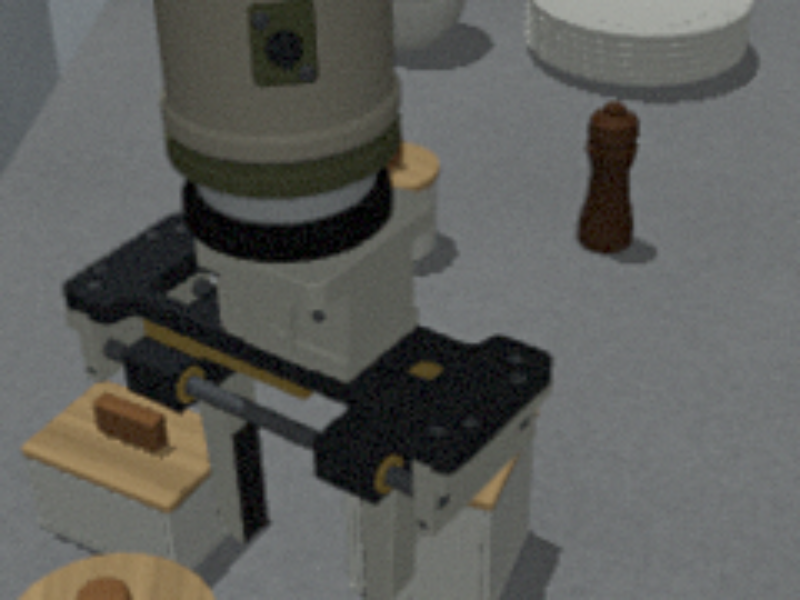

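```bash
python3 -c "
from rig import ctrl
print(ctrl.close_job())"
```

```text
the job is handed in; nothing more can be done
None
```

I put all four lids back on their own pots and handed the job in at about 29 s. The last camera check showed every plate level and down on its rim, with centring errors of about 4 mm (small round lid) or under 2 mm (the others); the arm hid the bowl in that view, but nothing was moved near it.

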